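Change the dies in the die-brushing machine

TASK

Change over the die-brushing machine: push the red stop button in until it latches, then move the finished bright die out of the vise, standing it in the white crate, and stand every waiting dark die from the grey tray side by side on the vise bed with its long side reaching across from jaw to jaw. Crank the vise handle clockwise until the jaw grips all of them firmly, and only then twist the stop button clockwise so that it pops back out. Leave the bottle, brush and steel container where they are.

Things in the scene. Friction and masses are not known exactly. Their poses are not given: they have to be found in the camera images.
- vise: The die-brushing machine, one fixed unit: blue machine vise on a plinth, white roller brush parked behind it (from x = 190 mm, 150 mm high). Origin at the plinth's underside, on the bench; x runs from the crank towards the fixed jaw, z up. The flat bed is at z = 105 mm, y = -85 to 85 mm, with an 18 mm lip along each side. The fixed jaw's face is at x = 85 mm. Both jaws are 170 mm wide, 26 mm high (tops at z = 131 mm).
- jaw: The sliding jaw of the vise (blue with a steel face). Origin at the foot of its face, mid-width, on the bed; its x points at the fixed jaw. It starts with its face 71 to 78 mm from the fixed jaw's face; screw travel ends at a 48 mm gap.
- crank (a joint): Turn of the vise crank, rad. It grows clockwise as seen from the crank's end (looking along the vise's +x), which closes the vise: 2.55 mm of jaw travel per rad (16 mm a turn). 0: handle straight up, jaws 78 mm apart; starts between 0 and 2.5. At angle a the handle lies (-45 sin a, 45 cos a) mm in (y, z) of the vise's frame from the axis.
- handle_grip (a point): Centre of the crank's black handle: a round sleeve, 20 mm in diameter, 60 mm long, parallel to the vise's x, 45 mm off the crank axis. It spins freely on its pin, so it can be held while the crank turns. The flat crank arm begins 31 mm from this point, on the vise's side.
- crank_axis (a point): Point on the crank's axis level with the handle's middle, fixed to the machine, 143 mm before the vise's origin, 85 mm above the bench. Turning takes about 4.5 N at the handle (0.2 N m); the screw stays wherever it is left. Jaws 54 mm apart just meet the dies; from there the force climbs steeply: turn on by some 0.1 to 0.2 rad, until it takes about 10 N more, for a firm grip.
- stop_box: Yellow box, 90 x 90 x 75 mm high, standing on the bench, carrying the red stop button on its top face (75 mm above the bench). Origin at the middle of its underside; z up.
- stop_top (a point): Middle of the top of the red mushroom button. Head 40 mm in diameter, its grippable rim from 3 to 16 mm below this point; when out, this point is 36 mm above the box (30 mm when latched in), and the head's underside is 20 mm above the box (about 14 mm when latched).
- stop (a joint): How far the stop button is pushed in, m: 0 out, 0.0095 fully in. The spring resists with 2.5 to 4.5 N; once fully pushed it latches and stays at about 0.006. Twisting it lets it spring back to 0.
- stop_turn (a joint): Twist of the stop button's head, rad, clockwise seen from above, 0 to 0.9. Turned past about 0.5 the latch frees; the head springs back to 0 twist when let go.
- crate: White open crate, 210 x 210 mm, walls 5 mm thick and 26 mm high, floor 5 mm thick; fixed to the bench. Origin at the middle of its underside. For finished dies.
- tray: Dark grey open tray, the same size as the crate (210 x 210 mm, walls 26 mm high, floor 5 mm); fixed to the bench. Origin at the middle of its underside. The waiting dies start in it, upright.
- die1_mid (a point): A waiting die: dark bronze, with cream dough smears. It is a block 54 mm long (its x) by 46 mm wide (its y) by 56 mm tall (its z), about 0.75 kg, with two round white inserts on the top face, side by side along the long side. This point is its centre, 28 mm above its underside. Two or three of these three are present.
- die2_mid (a point): A waiting die: dark bronze, with cream dough smears. It is a block 54 mm long (its x) by 46 mm wide (its y) by 56 mm tall (its z), about 0.75 kg, with two round white inserts on the top face, side by side along the long side. This point is its centre, 28 mm above its underside. Two or three of these three are present.
- die3_mid (a point): A waiting die: dark bronze, with cream dough smears. It is a block 54 mm long (its x) by 46 mm wide (its y) by 56 mm tall (its z), about 0.75 kg, with two round white inserts on the top face, side by side along the long side. This point is its centre, 28 mm above its underside. Two or three of these three are present.
- done_die_mid (a point): The finished die: clean, bright brass, standing in the open vise at the start. It is a block 54 mm long (its x) by 46 mm wide (its y) by 56 mm tall (its z), about 0.75 kg, with two round white inserts on the top face, side by side along the long side. This point is its centre, 28 mm above its underside.
- bottle: White plastic bottle with a blue cap, 64 mm diameter, 170 mm high, standing on the bench. Leave it alone. Origin at its underside.
- brush: Flat hand brush with a blue handle and grey bristles, 200 mm long, lying on the bench. Leave it alone.
- pan: Dark steel open container, 150 x 150 x 90 mm, on the bench. Leave it alone. Origin at its underside.
Not all that is in view belongs to the job. Leave any blue look-alike of the part that bears die1_mid alone. What is shaped like the stop_box but purple is not meant.

How it is judged:
On the way, in this order (a step that is already met when the one before it is completed fails the run):
1. the stop button is pushed in and latched (value of joint stop above 0.004 m), for 0.3 s.
2. with the stop latched, the finished die stands in the white crate and every waiting die stands on the vise bed between the jaws, its long side across them (value of joint stop above 0.004 m and x of done_die_mid in the frame of crate between -0.1 and 0.1 m and y of done_die_mid in the frame of crate between -0.1 and 0.1 m and z of done_die_mid in the frame of crate between 0.027 and 0.039 m and angle between done_die_mid's own z axis and vertical below 0.1 rad and x of die1_mid in the frame of vise between 0.02 and 0.075 m and y of die1_mid in the frame of vise between -0.066 and 0.066 m and z of die1_mid in the frame of vise between 0.127 and 0.138 m and angle between each of die1_mid, die2_mid, die3_mid's own z axis and vertical below 0.06 rad and angle between the x axis of each of die1_mid, die2_mid, die3_mid and the x axis of vise, either way round below 0.09 rad and x of die2_mid in the frame of vise between 0.02 and 0.075 m and y of die2_mid in the frame of vise between -0.066 and 0.066 m and z of die2_mid in the frame of vise between 0.127 and 0.138 m and x of die3_mid in the frame of vise between 0.02 and 0.075 m and y of die3_mid in the frame of vise between -0.066 and 0.066 m and z of die3_mid in the frame of vise between 0.127 and 0.138 m), for 0.2 s.
3. with the stop still latched, the sliding jaw grips every waiting die (value of joint stop above 0.004 m and x of die1_mid in the frame of vise between 0.02 and 0.075 m and y of die1_mid in the frame of vise between -0.066 and 0.066 m and z of die1_mid in the frame of vise between 0.127 and 0.138 m and angle between each of die1_mid, die2_mid, die3_mid's own z axis and vertical below 0.06 rad and angle between the x axis of each of die1_mid, die2_mid, die3_mid and the x axis of vise, either way round below 0.09 rad and x of die2_mid in the frame of vise between 0.02 and 0.075 m and y of die2_mid in the frame of vise between -0.066 and 0.066 m and z of die2_mid in the frame of vise between 0.127 and 0.138 m and x of die3_mid in the frame of vise between 0.02 and 0.075 m and y of die3_mid in the frame of vise between -0.066 and 0.066 m and z of die3_mid in the frame of vise between 0.127 and 0.138 m and contact force between jaw and die1 above 5 N and contact force between jaw and die2 above 5 N and contact force between jaw and die3 above 5 N), for 0.3 s.
4. the stop button is twisted free and is out again (value of joint stop below 0.002 m), for 0.2 s.
At the end, for the whole second after the job is handed in: Stop button out (within 2 mm). Finished die upright on the crate floor. Every waiting die upright (0.06 rad) down on the vise bed (5 mm), wholly over it, its long side along the clamping direction within 0.09 rad, and the sliding jaw pressing on each with more than 5 N (value of joint stop below 0.002 m and x of done_die_mid in the frame of crate between -0.1 and 0.1 m and y of done_die_mid in the frame of crate between -0.1 and 0.1 m and z of done_die_mid in the frame of crate between 0.027 and 0.039 m and angle between done_die_mid's own z axis and vertical below 0.1 rad and x of die1_mid in the frame of vise between 0.02 and 0.075 m and y of die1_mid in the frame of vise between -0.066 and 0.066 m and z of die1_mid in the frame of vise between 0.127 and 0.138 m and angle between each of die1_mid, die2_mid, die3_mid's own z axis and vertical below 0.06 rad and angle between the x axis of each of die1_mid, die2_mid, die3_mid and the x axis of vise, either way round below 0.09 rad and x of die2_mid in the frame of vise between 0.02 and 0.075 m and y of die2_mid in the frame of vise between -0.066 and 0.066 m and z of die2_mid in the frame of vise between 0.127 and 0.138 m and x of die3_mid in the frame of vise between 0.02 and 0.075 m and y of die3_mid in the frame of vise between -0.066 and 0.066 m and z of die3_mid in the frame of vise between 0.127 and 0.138 m and contact force between jaw and die1 above 5 N and contact force between jaw and die2 above 5 N and contact force between jaw and die3 above 5 N and linear speed of done_die below 0.02 m/s); the robot touches nothing.
It fails at once if the bottle is shifted more than 30 mm (distance of bottle from where it was at the start of the episode above 0.03 m).
It fails at once if the brush is shifted more than 30 mm (distance of brush from where it was at the start of the episode above 0.03 m).
It fails at once if the pan is shifted more than 30 mm (distance of pan from where it was at the start of the episode above 0.03 m).
Of die1, die2, die3 only 2 to 3 are there at a start; the rules pass over those that are not, and their reading is None.
At some moment in a run one of die1, die2, die3, done_die may be knocked a few centimetres aside while the robot is not near it.
It also fails if it takes over 210 s, if anything falls off the work surface, if the arm or the gripper's body presses on something with over 40 N, if the wrist force passes 120 N, or if a joint passes its speed limit or range.

ROBOT

A 6-joint arm with a two-finger parallel gripper is mounted at the origin on the work surface. World frame = base frame: x ahead of the robot, y to its left, z up, the work surface at z = 0. Lengths are in m, angles in rad, forces in N, time in s.
With the tool pointing down it reaches from about 0.35 to 0.975 m from the base axis. Payload 4.9 kg.
Tool frame: the origin (TCP) lies at the very end of the fingers, on their centre line; the grasp point (between the pads) lies 19 mm behind it (manip.hold_point_z is the distance from the TCP to the grasp point, in m); z points along the fingers, x is the direction in which the jaws open and shut, and the axes are right-handed (so a half turn about z gives the same grasp; the last joint's range is limited). The gripper opens to 85 mm and grips with 20 to 120 N. Pads are 22 mm wide; open, the fingers measure 114 mm over their backs; the gripper's body (76 mm by 85 mm) begins 54 mm behind the grasp point. The pads swing forward as they close: fully open they stand 13 mm farther back than shut.
Start: joints at [1.071, 0.053, 1.613, -0, 1.476, -0.119], TCP at [0.232, 0.58, 0.231] pointing down, gripper open.
Joint ranges: [-3.01, 3.01], [-1.01, 2.22], [0.06, 2.58], [-1.02, 4.17], [0.09, 2.62], [-3.14, 3.14]. Speed limits (rad/s): [2.57, 2.57, 3.14, 3.14, 3.14, 3.14].

INTERFACE

Orientations are given as a unit quaternion [w, x, y, z].
In Python, from plant import manip gives the robot as it stands.
- The arm moves only by the shell command python3 -m handwheel 'ROWS' [OPENING]. ROWS is JSON, a list of rows, each an object of numbers: "dx", "dy", "dz": the shift along the tool's x, y, z in m; "ax", "ay", "az": the turn, a rotation vector about the tool's x, y, z in rad. In form: [{"dx": .., "dy": .., "dz": .., "ax": .., "ay": .., "az": ..}, ...]. A call has 1 to 5 rows; each row is the pose to reach, as a shift and turn from the pose commanded when the call began, along the tool's axes at that moment; what a row does not reach only later rows make up. A row lasts 1/8 s, in which the tool goes at most 62.5 mm and 10.7 degrees, less where a joint would pass 70% of its speed; a pose out of reach is approached as far as the arm can. A call with a gripper value outside its range is refused whole. OPENING is the closure in counts, from 0 (fully open) to 255 (shut), set as the call begins (- or left out, the last holds). The fingers move at their own pace and stop on an object; the grip force is fixed at half the most. Time passes only in rows, so rows that repeat a pose let the fingers close. It gives the time, the measured TCP pose, the force and the opening at its end, in the units of the state.
- manip.state(): the state, without advancing time (a new reading comes with each control period).
- manip.grab_frame(name): name is "scene" or "top" or "wrist"; returns a dict with "image" (420x560x3 uint8, blue, green, red), "z_map" (420x560 float32, m along the optical axis (not along the pixel's ray), 0 where there is no reading), "K" (3x3 intrinsics, pixels), "xyz" and "rotation" of the camera in the world. Camera axes: x right, y up, looking along -z (the intrinsics and any distortion apply to the point x, -y, -z); pixel columns grow to the right and rows downward; lengths in m; the calibration is good to about 2 mm. A picture is of the moment at which its call begins.
- manip.job_done(): hands the job in, once; it reports no verdict.
The state is a dict: "time": time; "joint_pos": joint angles; "joint_vel": joint speeds; "joint_efforts": joint torques, N m; "tool_pos": TCP position; "tool_rot": TCP orientation; "contact_force": force on the tool from outside, world axes, zero at the start; "ft_torque": the same for the moment, N m; "gripper_width": opening from 0.0 (shut) to 1.0 (fully open).
Only numpy, scipy, OpenCV 4.12 (cv2) and the standard library are available. Lean on these libraries where they do the work, as an engineer would, in place of code of your own. Each camera call takes 0.05 s, during which the arm holds its last target.

## Working session

There is one attempt and no reset: what is moved stays moved. The work goes in short steps, Python scripts to look and compute and a shell command to move; the robot and the scene stay as the last step left them, time stands still between calls to the robot, and variables do not carry over. Pictures are saved under pics/ and viewed, and the job is handed in when it is done.

```bash
ls -la; mkdir -p pics
cat > h.py <<'E'
import numpy as np, cv2
from plant import manip
from scipy.spatial.transform import Rotation as R
def q2R(q): return R.from_quat([q[1],q[2],q[3],q[0]])
def rotm(r):
    r=np.array(r,float)
    return r if r.shape==(3,3) else q2R(r).as_matrix()
def grab(n,save=None):
    f=manip.grab_frame(n)
    if save: cv2.imwrite('pics/'+save,f['image'])
    np.savez('/tmp/'+n+'.npz',**{k:np.array(v) for k,v in f.items()})
    return f
def load(n): return dict(np.load('/tmp/'+n+'.npz'))
def px(f,u,v,z=None):
    K=np.array(f['K']);
    d=float(f['z_map'][int(round(v)),int(round(u))]) if z is None else z
    p=np.array([(u-K[0,2])/K[0,0]*d,-(v-K[1,2])/K[1,1]*d,-d])
    return rotm(f['rotation'])@p+np.array(f['xyz'])
def px_plane(f,u,v,h):
    o=px(f,u,v,0.0);d=px(f,u,v,1.0)-o
    return o+d*(h-o[2])/d[2]
def cloud(f):
    K=np.array(f['K']);z=f['z_map'];v,u=np.mgrid[:z.shape[0],:z.shape[1]]
    p=np.stack([(u-K[0,2])/K[0,0]*z,-(v-K[1,2])/K[1,1]*z,-z],-1)
    return p@rotm(f['rotation']).T+np.array(f['xyz'])
def proj(f,p):
    K=np.array(f['K']);c=rotm(f['rotation']).T@(np.array(p)-np.array(f['xyz']))
    return K[0,0]*c[0]/-c[2]+K[0,2],K[1,1]*c[1]/c[2]+K[1,2]
E
python3 - <<'E'
from h import *
for n in['scene','top','wrist']:
    f=grab(n,n+'0.png');print(n,[k for k in f],np.round(f['xyz'],3),np.round(f['rotation'],3),np.round(f['K'],1))
print(manip.state())
E
```

```text
total 12
drwxr-xr-x  3 agent agent 4096 Dec  7 00:22 .
drwxr-xr-x 23 root  root  4096 Dec  7 00:22 ..
drwxr-xr-x  2 agent agent 4096 Dec  7 00:22 pics
scene ['image', 'z_map', 'K', 'xyz', 'rotation'] [ 1.293 -0.416  0.989] [0.812 0.337 0.18  0.44 ] [[389.4   0.  274.8]
 [  0.  389.4 211.8]
 [  0.    0.    1. ]]
top ['image', 'z_map', 'K', 'xyz', 'rotation'] [0.403 0.06  1.518] [ 0.709  0.038 -0.046 -0.703] [[495.5   0.  286.8]
 [  0.  495.5 211.7]
 [  0.    0.    1. ]]
wrist ['image', 'z_map', 'K', 'xyz', 'rotation'] [0.172 0.604 0.373] [ 0.821 -0.108 -0.072  0.556] [[366.7   0.  279. ]
 [  0.  366.7 207.6]
 [  0.    0.    1. ]]
{'time': 0.15, 'joint_pos': array([ 1.07098364e+00,  5.32443319e-02,  1.61395341e+00,  1.67747037e-05,
        1.47596165e+00, -1.19026298e-01]), 'joint_vel': array([-0.00080295, -0.00327077, -0.00355149,  0.0014078 , -0.00183996,
        0.00145885]), 'joint_efforts': array([-4.63794618e-05, -3.94243848e+01, -3.70720482e+01, -1.52853077e-04,
        4.69575127e-03, -3.02594958e-05]), 'tool_pos': array([0.23206803, 0.57981826, 0.23033621]), 'tool_rot': array([ 3.51525202e-04,  8.28145907e-01,  5.60512036e-01, -7.00118651e-04]), 'contact_force': array([ 0.26062647, -0.23227253, -0.42917397]), 'ft_torque': array([ 0.06355532,  0.01319362, -0.01838296]), 'gripper_width': 1.000543389658039}
```

View pics/scene0.png

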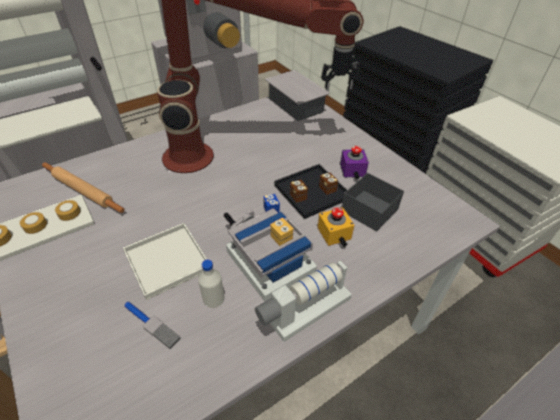

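View pics/top0.png

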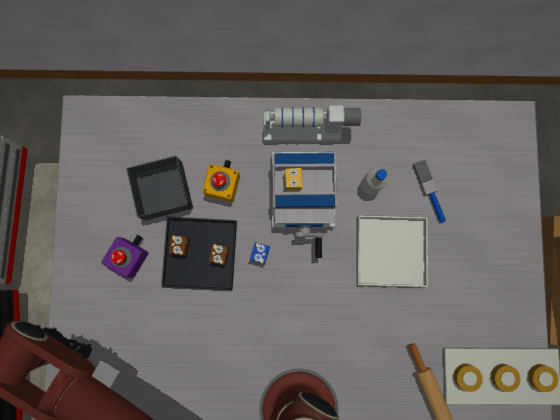

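View pics/wrist0.png

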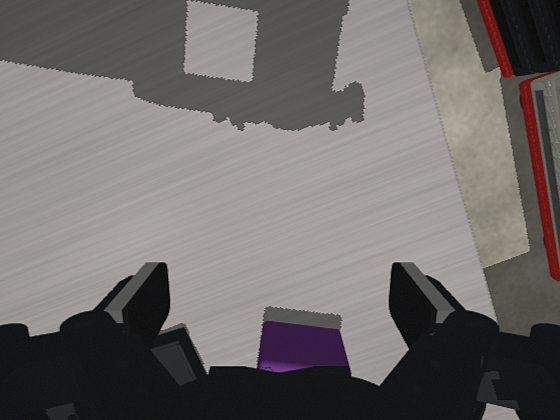

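The top view shows two dark dies in the tray (178,245) and (218,254). The bright die is in the vise (293,180), the yellow stop box is at (221,182), and a blue decoy sits at (260,253). I'll enlarge these.

Run:
```python
from h import *
f=load('top');im=f['image']
a=cv2.resize(im[140:300,150:345],None,fx=4,fy=4,interpolation=cv2.INTER_CUBIC)[:600,:800]
cv2.imwrite('pics/topcrop0.png',a)
c=cloud(f)
for n,u,v in[('stop',219,181),('done',293,180),('d1',178,245),('d2',218,254),('blue',260,253),('bench',100,300),('jawfix',303,158),('jawmov',306,201),('handle',318,247),('crate',392,252),('tray',200,270),('bottle cap',381,175)]:
    print(n,np.round(px(f,u,v),4))
```

```text
stop [0.6591 0.2387 0.1063]
done [0.6541 0.0265 0.1606]
d1 [0.4758 0.3591 0.0641]
d2 [0.4505 0.2418 0.0641]
blue [0.4547 0.1196 0.0569]
bench [0.3122 0.5988 0.0048]
jawfix [ 0.7237 -0.0024  0.1306]
jawmov [ 0.599  -0.0111  0.1362]
handle [ 0.4724 -0.0489  0.0834]
crate [ 0.4625 -0.279   0.0137]
tray [0.4038 0.3025 0.0043]
bottle cap [ 0.6686 -0.2167  0.1715]
```

View pics/topcrop0.png

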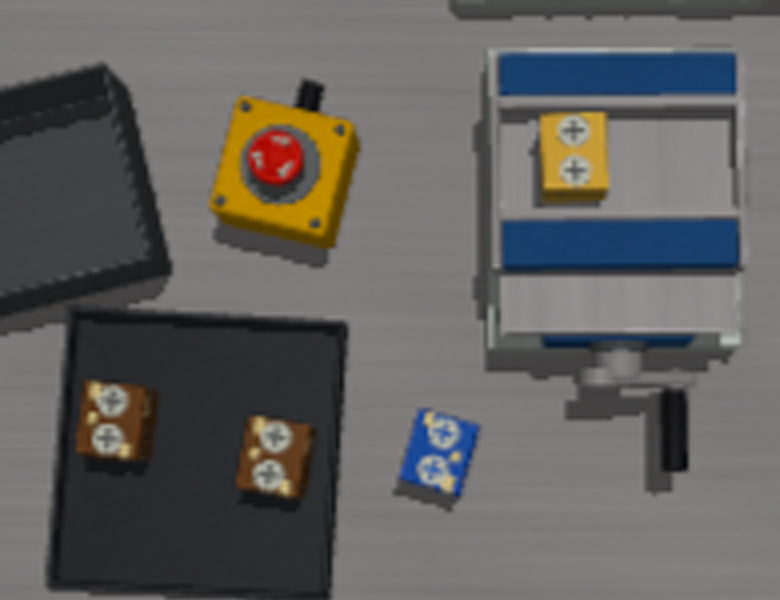

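Run:
```python
from h import *
f=load('top');c=cloud(f);z=c[...,2]
# bench bias
for (u,v) in [(100,320),(250,300),(450,320),(480,150),(100,120),(350,110)]:
    print('bench',u,v,np.round(np.median(z[v-5:v+5,u-5:u+5]),4))
def rect(name,box,h,tol):
    u0,u1,v0,v1=box
    m=np.zeros(z.shape,np.uint8);m[v0:v1,u0:u1]=(abs(z[v0:v1,u0:u1]-h)<tol)
    n,l,s,ce=cv2.connectedComponentsWithStats(m,connectivity=4)
    i=1+np.argmax(s[1:,4]);vv,uu=np.nonzero(l==i)
    P=np.array([px_plane(f,a+da,b+db,h)[:2] for a,b in zip(uu,vv) for da in(-.5,.5) for db in(-.5,.5)],np.float32)
    r=cv2.minAreaRect(P);print(name,'n',len(uu),'zmed',np.round(np.median(z[l==i]),4),'c',np.round(r[0],4),'size',np.round(r[1],4),'ang',round(r[2],2), 'mean',np.round(P.mean(0),4))
rect('d1',(160,200,228,265),.061,.009)
rect('d2',(205,235,238,272),.061,.009)
rect('blue',(245,275,238,272),.056,.012)
rect('done',(275,310,160,195),.161,.012)
rect('fix',(268,342,148,168),.131,.008)
rect('mov',(268,342,190,212),.131,.008)
rect('box',(200,245,160,205),.075,.012)
rect('stop',(205,235,168,195),.111,.012)
rect('crate',(350,435,205,295),.026,.008)
rect('tray',(155,245,210,295),.026,.008)
rect('handle',(308,330,232,262),.085,.02)
```

```text
bench 100 320 0.001
bench 250 300 0.0009
bench 450 320 -0.0004
bench 480 150 0.0002
bench 100 120 0.0018
bench 350 110 0.1368
d1 n 297 zmed 0.0621 c [0.4775 0.3616] size [0.0517 0.0569] ang 84.77 mean [0.4775 0.362 ]
d2 n 292 zmed 0.062 c [0.4522 0.2427] size [0.0511 0.0569] ang 81.05 mean [0.4519 0.2432]
blue n 290 zmed 0.057 c [0.4566 0.1224] size [0.0504 0.0571] ang 74.56 mean [0.4564 0.1225]
done n 331 zmed 0.1618 c [0.6612 0.0266] size [0.0566 0.0473] ang 0.47 mean [0.6609 0.027 ]
fix n 861 zmed 0.1316 c [ 0.7179 -0.004 ] size [0.0437 0.1831] ang 0.62 mean [ 0.7191 -0.0039]
mov n 905 zmed 0.1312 c [ 0.6082 -0.0059] size [0.0486 0.1787] ang 0.64 mean [ 0.6056 -0.0048]
box n 772 zmed 0.0764 c [0.6642 0.2407] size [0.0941 0.0945] ang 77.14 mean [0.663  0.2399]
stop n 151 zmed 0.1094 c [0.6641 0.2397] size [0.038  0.0404] ang 0.59 mean [0.6642 0.24  ]
crate n 390 zmed 0.0254 c [ 0.4668 -0.2772] size [0.2128 0.2133] ang 88.5 mean [ 0.4595 -0.325 ]
tray n 274 zmed 0.0262 c [0.4551 0.2941] size [0.1932 0.2132] ang 87.57 mean [0.4845 0.2432]
handle n 211 zmed 0.0763 c [ 0.4796 -0.0415] size [0.0464 0.075 ] ang 89.94 mean [ 0.4839 -0.0461]
```

```bash
cat >> h.py <<'E'
def down(psi,tilt=0.):
    # tool x=(cos,sin,0), z down
    x=np.array([np.cos(psi),np.sin(psi),0]);zz=np.array([0,0,-1.]);M=np.stack([x,np.cross(zz,x),zz],1)
    return M
def plan(pos,M=None,psi=None,n=5,per=None):
    s=manip.state();R0=q2R(s['tool_rot']).as_matrix();p0=np.array(s['tool_pos'])
    if M is None: M=down(psi)
    d=R0.T@(np.array(pos)-p0);rv=R.from_matrix(R0.T@M).as_rotvec()
    print('tool shift',np.round(d,4),'len',round(float(np.linalg.norm(d)),4),'turn',np.round(rv,3))
    for k in range(1,n+1):
        print(np.round(d*k/n,4),np.round(rv*k/n,3))
def st():
    s=manip.state();M=q2R(s['tool_rot']).as_matrix()
    print('t',round(s['time'],2),'pos',np.round(s['tool_pos'],4),'psi',round(float(np.arctan2(M[1,0],M[0,0])),4),'zax',np.round(M[:,2],3),'F',np.round(s['contact_force'],1),'w',round(s['gripper_width'],3),'j',np.round(s['joint_pos'],2))
E
python3 - <<'E'
from h import *
plan([.664,.240,.19],psi=np.pi/2,n=10)
E
```

```text
tool shift [-0.1549  0.5273  0.0405] len 0.5511 turn [-0.     0.001 -0.381]
[-0.0155  0.0527  0.004 ] [-0.     0.    -0.038]
[-0.031   0.1055  0.0081] [-0.     0.    -0.076]
[-0.0465  0.1582  0.0121] [-0.     0.    -0.114]
[-0.062   0.2109  0.0162] [-0.     0.001 -0.152]
[-0.0774  0.2636  0.0202] [-0.     0.001 -0.19 ]
[-0.0929  0.3164  0.0243] [-0.     0.001 -0.228]
[-0.1084  0.3691  0.0283] [-0.     0.001 -0.267]
[-0.1239  0.4218  0.0324] [-0.     0.001 -0.305]
[-0.1394  0.4746  0.0364] [-0.     0.001 -0.343]
[-0.1549  0.5273  0.0405] [-0.     0.001 -0.381]
```

```bash
python3 -m handwheel '[{"dx":-0.0155,"dy":0.0527,"az":-0.038},{"dx":-0.031,"dy":0.1055,"az":-0.076},{"dx":-0.0465,"dy":0.158,"az":-0.114},{"dx":-0.062,"dy":0.211,"az":-0.152},{"dx":-0.0774,"dy":0.264,"az":-0.19}]' 255
python3 - <<'E'
from h import *
st();plan([.664,.240,.19],psi=np.pi/2,n=5)
E
```

```text
t 0.15 pos [0.2321 0.5798 0.2303] psi 1.19 zax [-0.001 -0.001 -1.   ] F [ 0.3 -0.2 -0.4] w 1.001 j [ 1.07  0.05  1.61  0.    1.48 -0.12]
tool shift [-0.1549  0.5273  0.0405] len 0.5511 turn [-0.     0.001 -0.381]
[-0.031   0.1055  0.0081] [-0.     0.    -0.076]
[-0.062   0.2109  0.0162] [-0.     0.001 -0.152]
[-0.0929  0.3164  0.0243] [-0.     0.001 -0.228]
[-0.1239  0.4218  0.0324] [-0.     0.001 -0.305]
[-0.1549  0.5273  0.0405] [-0.     0.001 -0.381]invalid input at $[0]: expected keys dx, dy, dz, ax, ay, az
```

All six keys are needed.

```bash
python3 -m handwheel '[{"dx":-0.0155,"dy":0.0527,"dz":0,"ax":0,"ay":0,"az":-0.038},{"dx":-0.031,"dy":0.1055,"dz":0,"ax":0,"ay":0,"az":-0.076},{"dx":-0.0465,"dy":0.158,"dz":0,"ax":0,"ay":0,"az":-0.114},{"dx":-0.062,"dy":0.211,"dz":0,"ax":0,"ay":0,"az":-0.152},{"dx":-0.0774,"dy":0.264,"dz":0,"ax":0,"ay":0,"az":-0.19}]' 255
python3 - <<'E'
from h import *
st();plan([.664,.240,.19],psi=np.pi/2,n=5)
E
```

```text
time: 0.78
tool_pos: [0.4497, 0.4089, 0.231]
tool_rot: [-0.0, 0.771, 0.637, -0.0]
contact_force: [0.2, -0.2, -0.9]
gripper_width: -0.001
t 0.78 pos [0.4497 0.4089 0.231 ] psi 1.3813 zax [-0. -0. -1.] F [ 0.2 -0.2 -0.9] w -0.001 j [ 0.62  0.01  1.65  0.    1.47 -0.77]
tool shift [-0.1255  0.2423  0.0409] len 0.276 turn [-0.     0.    -0.189]
[-0.0251  0.0485  0.0082] [-0.     0.    -0.038]
[-0.0502  0.0969  0.0164] [-0.     0.    -0.076]
[-0.0753  0.1454  0.0246] [-0.     0.    -0.114]
[-0.1004  0.1939  0.0328] [-0.     0.    -0.152]
[-0.1255  0.2423  0.0409] [-0.     0.    -0.189]
```

```bash
python3 -m handwheel '[{"dx":-0.0251,"dy":0.0485,"dz":0.008,"ax":0,"ay":0,"az":-0.038},{"dx":-0.0502,"dy":0.097,"dz":0.0164,"ax":0,"ay":0,"az":-0.076},{"dx":-0.0753,"dy":0.1454,"dz":0.0246,"ax":0,"ay":0,"az":-0.114},{"dx":-0.1004,"dy":0.194,"dz":0.033,"ax":0,"ay":0,"az":-0.152},{"dx":-0.1255,"dy":0.2423,"dz":0.041,"ax":0,"ay":0,"az":-0.189}]' 255
python3 - <<'E'
from h import *
f=grab('wrist','wrist1.png');st()
E
```

```text
time: 1.4
tool_pos: [0.6637, 0.2397, 0.1895]
tool_rot: [-0.0, 0.707, 0.707, -0.0]
contact_force: [0.6, -0.4, 1.0]
gripper_width: -0.001
t 1.45 pos [0.6676 0.2344 0.1877] psi 1.5659 zax [ 0.001 -0.004 -1.   ] F [-0.9 -4.2 -1.3] w 0.003 j [ 0.23  0.27  1.44 -0.    1.43 -1.33]
```

View pics/wrist1.png

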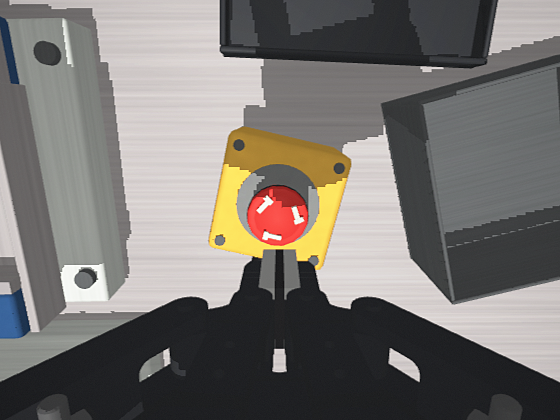

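```bash
python3 -m handwheel '[{"dx":0,"dy":0,"dz":0,"ax":0,"ay":0,"az":0},{"dx":0,"dy":0,"dz":0,"ax":0,"ay":0,"az":0}]'
python3 - <<'E'
from h import *
f=grab('wrist','wrist2.png');st()
im=f['image'].astype(int)
m=((im[...,2]>120)&(im[...,1]<70)&(im[...,0]<70)).astype(np.uint8)
n,l,s,ce=cv2.connectedComponentsWithStats(m);i=1+np.argmax(s[1:,4])
cs,_=cv2.findContours((l==i).astype(np.uint8),cv2.RETR_EXTERNAL,cv2.CHAIN_APPROX_NONE)
(c,r)=cv2.minEnclosingCircle(cs[0]);print(s[i],c,r,'world',np.round(px_plane(f,c[0],c[1],.105),4),np.round(px(f,*c),4))
for h in(.111,.1,.095):print(h,np.round(px_plane(f,c[0],c[1],h),4))
E
```

```text
time: 1.7
tool_pos: [0.662, 0.2418, 0.1902]
tool_rot: [-0.0, 0.708, 0.707, -0.0]
contact_force: [-0.1, -0.2, 0.2]
gripper_width: 0.002
t 1.75 pos [0.6619 0.2421 0.1905] psi 1.5702 zax [-0.  0. -1.] F [-0.6  0.3 -0.3] w -0.001 j [ 0.25  0.26  1.45  0.    1.43 -1.33]
[244 189  61  58 870] (274.19378662109375, 216.9066925048828) 30.207481384277344 world [0.6642 0.2388 0.105 ] [0.6624 0.2389 0.1109]
0.111 [0.6624 0.2389 0.111 ]
0.1 [0.6656 0.2387 0.1   ]
0.095 [0.6671 0.2387 0.095 ]
```

```bash
python3 -m handwheel '[{"dx":-0.0025,"dy":0.001,"dz":0.03,"ax":0,"ay":0,"az":0},{"dx":-0.0025,"dy":0.001,"dz":0.06,"ax":0,"ay":0,"az":0},{"dx":-0.0025,"dy":0.001,"dz":0.072,"ax":0,"ay":0,"az":0},{"dx":-0.0025,"dy":0.001,"dz":0.072,"ax":0,"ay":0,"az":0}]'
python3 -m handwheel '[{"dx":0,"dy":0,"dz":0.004,"ax":0,"ay":0,"az":0},{"dx":0,"dy":0,"dz":0.008,"ax":0,"ay":0,"az":0},{"dx":0,"dy":0,"dz":0.012,"ax":0,"ay":0,"az":0},{"dx":0,"dy":0,"dz":0.016,"ax":0,"ay":0,"az":0},{"dx":0,"dy":0,"dz":0.016,"ax":0,"ay":0,"az":0}]'
```

```text
time: 2.25
tool_pos: [0.6627, 0.2392, 0.1177]
tool_rot: [-0.0, 0.707, 0.707, -0.001]
contact_force: [0.2, -0.2, -0.5]
gripper_width: -0.003
time: 2.88
tool_pos: [0.6642, 0.2386, 0.1026]
tool_rot: [0.0, 0.708, 0.706, 0.001]
contact_force: [0.7, -0.1, 1.6]
gripper_width: -0.001
```

```bash
python3 -m handwheel '[{"dx":0,"dy":0,"dz":0.001,"ax":0,"ay":0,"az":0},{"dx":0,"dy":0,"dz":0.002,"ax":0,"ay":0,"az":0}]'
python3 -m handwheel '[{"dx":0,"dy":0,"dz":0.001,"ax":0,"ay":0,"az":0},{"dx":0,"dy":0,"dz":0.002,"ax":0,"ay":0,"az":0}]'
```

```text
time: 3.12
tool_pos: [0.6642, 0.2386, 0.1008]
tool_rot: [0.0, 0.708, 0.706, 0.001]
contact_force: [1.7, 0.9, 2.9]
gripper_width: -0.003
time: 3.38
tool_pos: [0.6641, 0.2386, 0.0986]
tool_rot: [0.0, 0.708, 0.706, 0.0]
contact_force: [1.9, 0.8, 3.7]
gripper_width: -0.0
```

```bash
python3 -m handwheel '[{"dx":0,"dy":0,"dz":0.001,"ax":0,"ay":0,"az":0},{"dx":0,"dy":0,"dz":0.002,"ax":0,"ay":0,"az":0}]'
python3 -m handwheel '[{"dx":0,"dy":0,"dz":0.001,"ax":0,"ay":0,"az":0},{"dx":0,"dy":0,"dz":0.002,"ax":0,"ay":0,"az":0}]'
python3 - <<'E'
from h import *
f=grab('wrist','w3.png')
print(np.round(px(f,278,212),4))
E
```

```text
time: 3.62
tool_pos: [0.6643, 0.2387, 0.0985]
tool_rot: [0.0, 0.708, 0.706, 0.001]
contact_force: [-3.3, -0.5, 11.8]
gripper_width: 0.0
time: 3.88
tool_pos: [0.6645, 0.2388, 0.0983]
tool_rot: [0.0, 0.708, 0.707, 0.001]
contact_force: [-6.0, -1.3, 19.0]
gripper_width: -0.0
[0.6451 0.2385 0.0785]
```

View pics/w3.png

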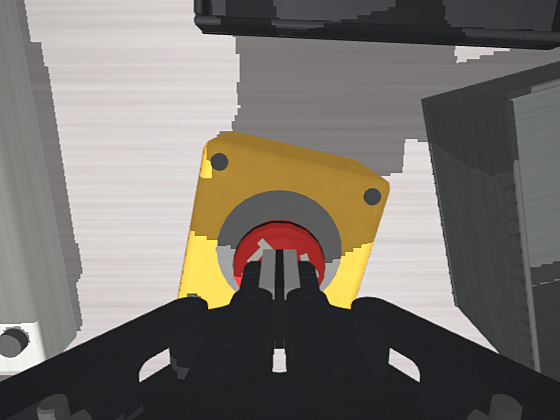

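```bash
python3 -m handwheel '[{"dx":0,"dy":0,"dz":-0.03,"ax":0,"ay":0,"az":0},{"dx":0,"dy":0,"dz":-0.08,"ax":0,"ay":0,"az":0},{"dx":-0.03,"dy":0,"dz":-0.13,"ax":0,"ay":0,"az":0},{"dx":-0.08,"dy":0,"dz":-0.17,"ax":0,"ay":0,"az":0},{"dx":-0.12,"dy":0,"dz":-0.17,"ax":0,"ay":0,"az":0}]' 75
python3 -m handwheel '[{"dx":-0.04,"dy":0,"dz":0,"ax":0,"ay":0,"az":0},{"dx":-0.08,"dy":0,"dz":0,"ax":0,"ay":0,"az":0},{"dx":-0.091,"dy":-0.002,"dz":0,"ax":0,"ay":0,"az":0},{"dx":-0.091,"dy":-0.002,"dz":0,"ax":0,"ay":0,"az":0},{"dx":-0.091,"dy":-0.002,"dz":0,"ax":0,"ay":0,"az":0}]' 75
python3 - <<'E'
from h import *
f=grab('wrist','w4.png');grab('top','t4.png');st()
E
```

```text
time: 4.55
tool_pos: [0.6645, 0.1173, 0.2686]
tool_rot: [0.002, 0.708, 0.707, 0.002]
contact_force: [0.6, -0.2, -0.1]
gripper_width: 0.704
time: 5.18
tool_pos: [0.6611, 0.0288, 0.2639]
tool_rot: [-0.001, 0.707, 0.707, -0.0]
contact_force: [0.1, -0.3, 0.3]
gripper_width: 0.703
t 5.28 pos [0.6613 0.0289 0.2641] psi 1.5706 zax [-0.  0. -1.] F [1.2 0.  0.6] w 0.707 j [-0.07  0.12  1.49  0.    1.54 -1.64]
```

View pics/w4.png

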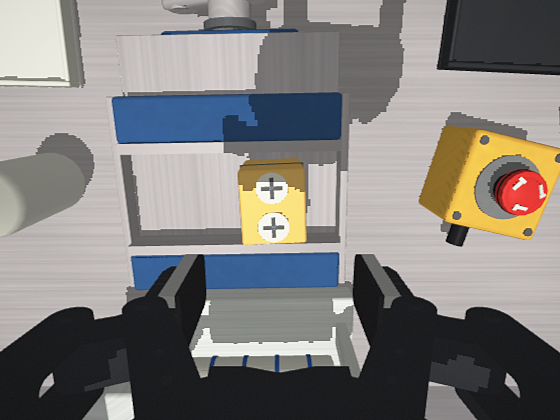

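View pics/t4.png

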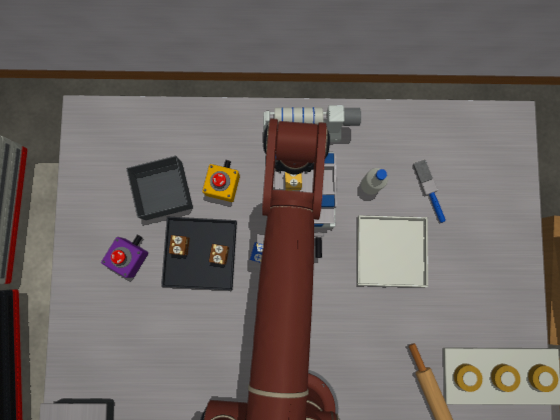

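The wrist view shows the brass die with its top at about (272,205), the fixed jaw at row ~270 and the sliding jaw at row ~120. I'll enlarge it for the vise geometry.

Run:
```python
from h import *
f=load('wrist');im=f['image']
a=cv2.resize(im[80:300,100:360],None,fx=2.7,fy=2.7,interpolation=cv2.INTER_CUBIC)
cv2.imwrite('pics/w4c.png',a);print(a.shape)
c=cloud(f);z=c[...,2]
for v in range(90,300,6): print(v,*[f'{z[v,u]*1000:.0f}' for u in (112,120,128,150,180,210,225,320,335,341,345,350)])
```

```text
(594, 702, 3)
90 1 -0 105 106 106 105 106 106 106 -1 1 -1
96 0 129 130 129 130 130 130 131 132 131 123 123
102 132 131 131 131 131 132 133 131 132 131 124 123
108 123 132 132 132 132 130 133 132 132 131 123 1
114 124 133 131 131 131 131 132 132 131 130 123 1
120 123 131 133 132 132 131 132 132 132 130 123 2
126 124 132 132 131 407 131 132 132 132 128 123 1
132 124 131 132 131 133 131 133 132 132 129 123 2
138 124 132 132 132 134 131 131 131 131 121 123 1
144 407 132 131 131 134 131 132 132 132 132 123 0
150 0 132 130 131 131 131 132 131 130 132 123 1
156 1 123 111 106 105 107 105 106 106 123 124 1
162 0 123 111 106 106 106 105 105 106 124 123 0
168 -0 123 111 106 106 106 106 105 105 123 125 1
174 1 124 113 106 105 106 106 106 106 123 124 2
180 -0 124 114 106 106 105 106 105 105 123 123 -1
186 0 123 116 105 105 104 105 105 106 123 124 1
192 -1 124 117 106 106 106 106 106 106 124 124 -1
198 -1 124 119 106 106 105 106 105 106 124 123 1
204 -1 124 120 105 105 106 106 104 106 125 124 0
210 1 1 123 105 106 106 106 105 106 123 124 0
216 1 0 123 107 105 106 105 106 106 123 124 -0
222 1 -1 124 106 105 105 106 106 105 125 123 0
228 0 2 123 105 106 105 105 106 105 123 125 -0
234 0 1 124 106 105 105 106 112 112 123 123 1
240 -0 1 124 119 120 120 122 125 126 122 123 0
246 -0 1 133 130 132 132 131 132 133 123 122 1
252 -0 -0 124 132 132 132 132 131 130 125 122 1
258 0 1 124 132 132 131 131 132 132 124 124 0
264 0 0 124 132 284 132 131 132 132 124 123 0
270 0 -0 -1 132 288 133 132 132 132 125 -0 0
276 1 0 0 132 293 131 132 132 131 122 2 1
282 -1 1 0 133 299 132 132 131 131 124 2 1
288 0 1 0 294 302 130 132 6 6 6 9 0
294 -0 1 1 298 305 15 18 19 22 22 21 22
```

View pics/w4c.png

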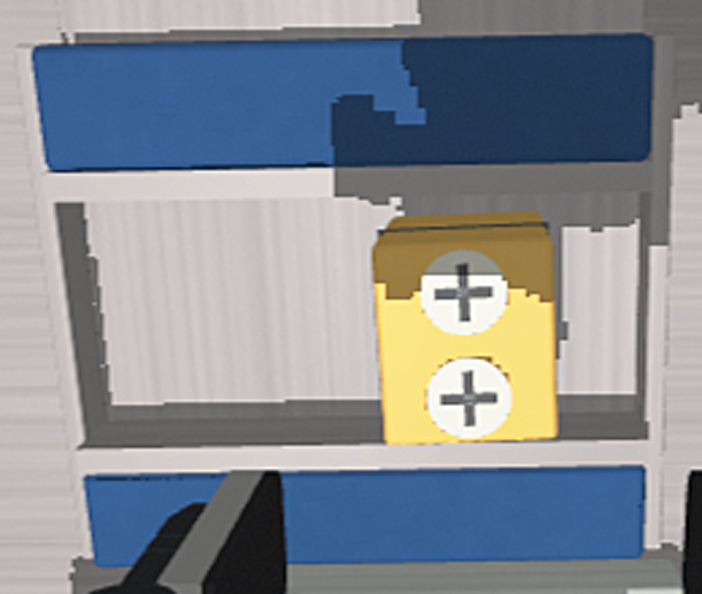

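Run:
```python
from h import *
f=load('wrist')
P=lambda x,y,h:px_plane(f,100+x/2.7,80+y/2.7,h)
for n,x,y,h in[('slideL',60,202,.131),('slideM',240,200,.131),('slideR',640,189,.131),('fixL',80,447,.131),('fixM',350,443,.131),('fixR',645,437,.131),('dTL',377,240,.161),('dTR',550,237,.161),('dBL',385,442,.161),('dBR',556,440,.161),('lipL',75,400,.123),('lipR',640,400,.123),('jawL',80,455,.131),('jawR',645,455,.131)]:
    print(n,np.round(P(x,y,h),4))
c=cloud(f);z=c[...,2]
m=(abs(z-.161)<.008).astype(np.uint8);m[:,:200]=0;m[:,340:]=0;m[250:]=0
n,l,s,ce=cv2.connectedComponentsWithStats(m,connectivity=4);i=1+np.argmax(s[1:,4]);vv,uu=np.nonzero(l==i)
Q=np.array([px_plane(f,a+p,b+q,.161)[:2] for a,b in zip(uu,vv) for p in(-.5,.5) for q in(-.5,.5)],np.float32)
print(cv2.minAreaRect(Q))
```

```text
slideL [ 0.6287 -0.0887  0.131 ]
slideM [ 0.6281 -0.0386  0.131 ]
slideR [0.625  0.0724 0.131 ]
fixL [ 0.7011 -0.0907  0.131 ]
fixM [ 0.6999 -0.0105  0.131 ]
fixR [0.698  0.0769 0.131 ]
dTL [0.6346 0.0024 0.161 ]
dTR [0.6338 0.0457 0.161 ]
dBL [0.6883 0.003  0.161 ]
dBR [0.6878 0.0482 0.161 ]
lipL [ 0.6891 -0.0941  0.123 ]
lipR [0.6891 0.0763 0.123 ]
jawL [ 0.7037 -0.091   0.131 ]
jawR [0.7037 0.0771 0.131 ]
((0.6605744957923889, 0.02467966079711914), (0.05551653727889061, 0.04645746201276779), 2.5121915340423584)
```

```bash
python3 -m handwheel '[{"dx":-0.0025,"dy":0,"dz":0.04,"ax":0,"ay":0,"az":0},{"dx":-0.0025,"dy":0,"dz":0.09,"ax":0,"ay":0,"az":0},{"dx":-0.0025,"dy":0,"dz":0.125,"ax":0,"ay":0,"az":0},{"dx":-0.0025,"dy":0,"dz":0.146,"ax":0,"ay":0,"az":0},{"dx":-0.0025,"dy":0,"dz":0.146,"ax":0,"ay":0,"az":0}]' 75
python3 -m handwheel '[{"dx":0,"dy":0,"dz":0,"ax":0,"ay":0,"az":0},{"dx":0,"dy":0,"dz":0,"ax":0,"ay":0,"az":0},{"dx":0,"dy":0,"dz":0,"ax":0,"ay":0,"az":0},{"dx":0,"dy":0,"dz":0,"ax":0,"ay":0,"az":0},{"dx":0,"dy":0,"dz":0,"ax":0,"ay":0,"az":0}]' 255
python3 - <<'E'
from h import *
f=grab('wrist','w5.png');st();plan([.467,-.278,.25],psi=np.pi/2,n=7)
E
```

```text
time: 5.9
tool_pos: [0.6603, 0.0257, 0.1166]
tool_rot: [-0.001, 0.707, 0.707, -0.001]
contact_force: [0.6, -0.2, 0.6]
gripper_width: 0.706
time: 6.52
tool_pos: [0.6626, 0.025, 0.1204]
tool_rot: [0.001, 0.708, 0.706, 0.001]
contact_force: [-0.4, -0.3, 5.7]
gripper_width: 0.534
t 6.58 pos [0.6626 0.025  0.1204] psi 1.569 zax [ 0.003 -0.    -1.   ] F [-0.2 -0.2  6.9] w 0.532 j [-0.07  0.23  1.61  0.    1.3  -1.64]
tool shift [-0.3034 -0.1946 -0.1302] len 0.3832 turn [ 0.003  0.    -0.002]
[-0.0433 -0.0278 -0.0186] [ 0.  0. -0.]
[-0.0867 -0.0556 -0.0372] [ 0.001  0.    -0.001]
[-0.13   -0.0834 -0.0558] [ 0.001  0.    -0.001]
[-0.1733 -0.1112 -0.0744] [ 0.002  0.    -0.001]
[-0.2167 -0.139  -0.093 ] [ 0.002  0.    -0.001]
[-0.26   -0.1668 -0.1116] [ 0.003  0.    -0.002]
[-0.3034 -0.1946 -0.1302] [ 0.003  0.    -0.002]
```

View pics/w5.png

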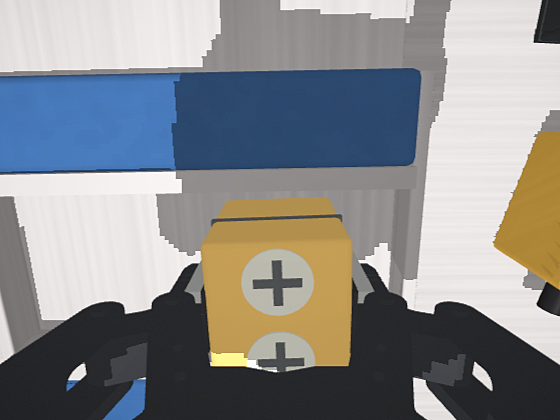

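```bash
python3 -m handwheel '[{"dx":0,"dy":0,"dz":-0.02,"ax":0,"ay":0,"az":0},{"dx":0,"dy":0,"dz":-0.06,"ax":0,"ay":0,"az":0},{"dx":0,"dy":0,"dz":-0.11,"ax":0,"ay":0,"az":0},{"dx":-0.03,"dy":-0.02,"dz":-0.13,"ax":0,"ay":0,"az":0},{"dx":-0.073,"dy":-0.048,"dz":-0.13,"ax":0,"ay":0,"az":0}]' 255
python3 -m handwheel '[{"dx":-0.046,"dy":-0.029,"dz":0,"ax":0,"ay":0,"az":0},{"dx":-0.092,"dy":-0.058,"dz":0,"ax":0,"ay":0,"az":0},{"dx":-0.138,"dy":-0.088,"dz":0,"ax":0,"ay":0,"az":0},{"dx":-0.184,"dy":-0.117,"dz":0,"ax":0,"ay":0,"az":0},{"dx":-0.23,"dy":-0.146,"dz":0,"ax":0,"ay":0,"az":0}]' 255
python3 -m handwheel '[{"dx":0,"dy":0,"dz":0,"ax":0,"ay":0,"az":0},{"dx":0,"dy":0,"dz":0,"ax":0,"ay":0,"az":0}]' 255
python3 - <<'E'
from h import *
f=grab('wrist','w6.png');st()
E
```

```text
time: 7.2
tool_pos: [0.6132, -0.0478, 0.2503]
tool_rot: [0.001, 0.707, 0.707, 0.001]
contact_force: [0.5, -0.2, -6.6]
gripper_width: 0.532
time: 7.82
tool_pos: [0.4646, -0.278, 0.2466]
tool_rot: [-0.002, 0.708, 0.706, -0.0]
contact_force: [1.3, -0.9, -7.2]
gripper_width: 0.531
time: 8.07
tool_pos: [0.466, -0.2769, 0.247]
tool_rot: [-0.002, 0.708, 0.706, 0.0]
contact_force: [0.1, 0.2, -8.7]
gripper_width: 0.537
t 8.12 pos [ 0.4665 -0.2766  0.2473] psi 1.5694 zax [-0.001  0.002 -1.   ] F [ 0.3  0.8 -7.8] w 0.533 j [-0.67 -0.15  1.78  0.    1.51 -2.24]
```

View pics/w6.png

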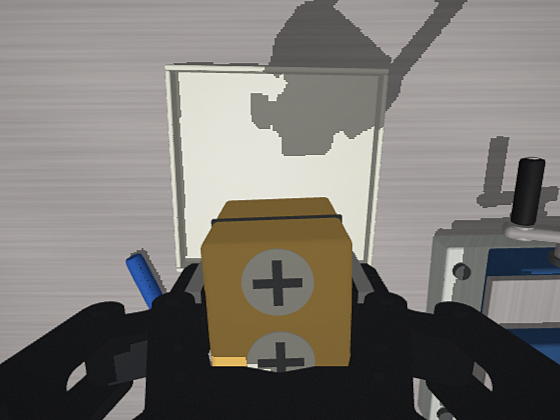

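```bash
python3 -m handwheel '[{"dx":0,"dy":0,"dz":0.05,"ax":0,"ay":0,"az":0},{"dx":0,"dy":0,"dz":0.1,"ax":0,"ay":0,"az":0},{"dx":0,"dy":0,"dz":0.15,"ax":0,"ay":0,"az":0},{"dx":0,"dy":0,"dz":0.185,"ax":0,"ay":0,"az":0},{"dx":0,"dy":0,"dz":0.21,"ax":0,"ay":0,"az":0}]' 255
python3 -m handwheel '[{"dx":0,"dy":0,"dz":0.008,"ax":0,"ay":0,"az":0},{"dx":0,"dy":0,"dz":0.014,"ax":0,"ay":0,"az":0},{"dx":0,"dy":0,"dz":0.015,"ax":0,"ay":0,"az":0},{"dx":0,"dy":0,"dz":0.015,"ax":0,"ay":0,"az":0}]' 255
python3 - <<'E'
from h import *
st()
E
```

```text
time: 8.75
tool_pos: [0.4663, -0.2752, 0.0357]
tool_rot: [-0.002, 0.707, 0.707, -0.0]
contact_force: [-0.1, 0.3, -6.9]
gripper_width: 0.531
time: 9.25
tool_pos: [0.4675, -0.2781, 0.0245]
tool_rot: [0.001, 0.708, 0.707, 0.0]
contact_force: [0.5, -0.4, -7.8]
gripper_width: 0.533
t 9.25 pos [ 0.4675 -0.2781  0.0245] psi 1.5691 zax [ 0.002 -0.001 -1.   ] F [ 0.5 -0.4 -7.8] w 0.533 j [-0.67  0.08  1.95  0.    1.1  -2.24]
```

```bash
python3 -m handwheel '[{"dx":0,"dy":0,"dz":0.001,"ax":0,"ay":0,"az":0},{"dx":0,"dy":0,"dz":0.002,"ax":0,"ay":0,"az":0},{"dx":0,"dy":0,"dz":0.003,"ax":0,"ay":0,"az":0},{"dx":0,"dy":0,"dz":0.003,"ax":0,"ay":0,"az":0}]' 255
python3 -m handwheel '[{"dx":0,"dy":0,"dz":0.001,"ax":0,"ay":0,"az":0},{"dx":0,"dy":0,"dz":0.002,"ax":0,"ay":0,"az":0},{"dx":0,"dy":0,"dz":0.002,"ax":0,"ay":0,"az":0}]' 255
```

```text
time: 9.75
tool_pos: [0.4668, -0.2777, 0.0205]
tool_rot: [0.0, 0.708, 0.706, 0.0]
contact_force: [0.0, 0.5, -5.9]
gripper_width: 0.534
time: 10.12
tool_pos: [0.4669, -0.2777, 0.0204]
tool_rot: [-0.001, 0.708, 0.707, -0.0]
contact_force: [-7.4, 5.2, 9.2]
gripper_width: 0.539
```

```bash
python3 -m handwheel '[{"dx":0,"dy":0,"dz":0,"ax":0,"ay":0,"az":0},{"dx":0,"dy":0,"dz":0,"ax":0,"ay":0,"az":0},{"dx":0,"dy":0,"dz":-0.03,"ax":0,"ay":0,"az":0},{"dx":0,"dy":0,"dz":-0.08,"ax":0,"ay":0,"az":0},{"dx":0,"dy":0,"dz":-0.13,"ax":0,"ay":0,"az":0}]' 60
python3 -m handwheel '[{"dx":0,"dy":0,"dz":-0.05,"ax":0,"ay":0,"az":0},{"dx":0,"dy":0,"dz":-0.1,"ax":0,"ay":0,"az":0},{"dx":0,"dy":0,"dz":-0.11,"ax":0,"ay":0,"az":0},{"dx":0,"dy":0,"dz":-0.11,"ax":0,"ay":0,"az":0}]' 75
python3 - <<'E'
from h import *
f=grab('wrist','w7.png');f=grab('top','t7.png');st();plan([.452,.243,.26],psi=1.415,n=10)
E
```

```text
time: 10.75
tool_pos: [0.4669, -0.2777, 0.1498]
tool_rot: [0.0, 0.708, 0.706, 0.0]
contact_force: [1.0, -0.5, -0.1]
gripper_width: 0.767
time: 11.25
tool_pos: [0.4671, -0.2779, 0.2589]
tool_rot: [0.001, 0.708, 0.706, 0.0]
contact_force: [0.2, 0.7, -0.2]
gripper_width: 0.705
t 11.35 pos [ 0.4661 -0.2771  0.2561] psi 1.569 zax [-0.002  0.002 -1.   ] F [ 0.3 -0.7 -0.4] w 0.707 j [-0.67 -0.16  1.77 -0.    1.53 -2.24]
tool shift [ 0.5201 -0.0151 -0.0028] len 0.5203 turn [-0.003 -0.002  0.154]
[ 0.052  -0.0015 -0.0003] [-0.    -0.     0.015]
[ 0.104  -0.003  -0.0006] [-0.001 -0.     0.031]
[ 0.156  -0.0045 -0.0008] [-0.001 -0.001  0.046]
[ 0.208  -0.006  -0.0011] [-0.001 -0.001  0.062]
[ 0.26   -0.0075 -0.0014] [-0.001 -0.001  0.077]
[ 0.312  -0.009  -0.0017] [-0.002 -0.001  0.092]
[ 0.3641 -0.0106 -0.002 ] [-0.002 -0.001  0.108]
[ 0.4161 -0.0121 -0.0023] [-0.002 -0.001  0.123]
[ 0.4681 -0.0136 -0.0025] [-0.002 -0.002  0.139]
[ 0.5201 -0.0151 -0.0028] [-0.003 -0.002  0.154]
```

View pics/w7.png

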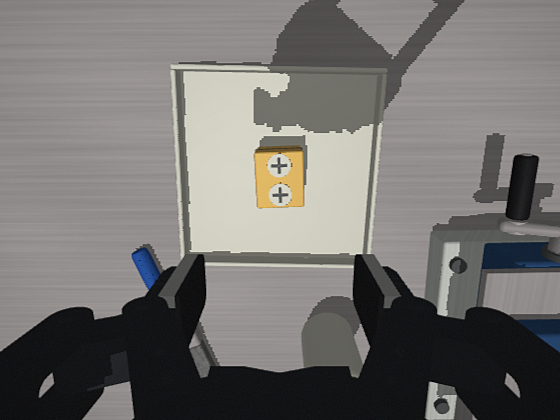

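View pics/t7.png

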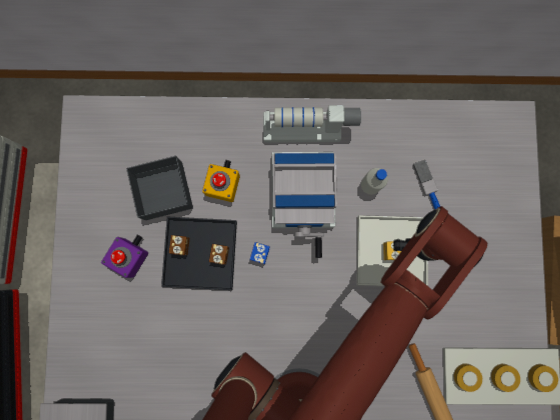

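The die stands upright in the crate (280,180 in the wrist view) and the tray is unchanged. Next is die 2.

```bash
python3 -m handwheel '[{"dx":0.052,"dy":-0.0015,"dz":0,"ax":0,"ay":0,"az":0.015},{"dx":0.104,"dy":-0.003,"dz":0,"ax":0,"ay":0,"az":0.03},{"dx":0.156,"dy":-0.0045,"dz":0,"ax":0,"ay":0,"az":0.046},{"dx":0.208,"dy":-0.006,"dz":0,"ax":0,"ay":0,"az":0.062},{"dx":0.26,"dy":-0.0075,"dz":0,"ax":0,"ay":0,"az":0.077}]' 75
python3 - <<'E'
from h import *
st();plan([.452,.243,.26],psi=1.415,n=5)
E
```

```text
time: 11.98
tool_pos: [0.4585, -0.0158, 0.2557]
tool_rot: [-0.002, 0.735, 0.678, -0.001]
contact_force: [0.6, -0.2, -0.2]
gripper_width: 0.706
t 11.97 pos [ 0.4585 -0.0158  0.2557] psi 1.4911 zax [-0.004  0.001 -1.   ] F [ 0.6 -0.2 -0.2] w 0.706 j [-0.2  -0.37  1.95  0.    1.57 -1.69]
tool shift [ 0.2575 -0.0271 -0.004 ] len 0.2589 turn [-0.004 -0.     0.076]
[ 0.0515 -0.0054 -0.0008] [-0.001 -0.     0.015]
[ 0.103  -0.0109 -0.0016] [-0.001 -0.     0.03 ]
[ 0.1545 -0.0163 -0.0024] [-0.002 -0.     0.046]
[ 0.206  -0.0217 -0.0032] [-0.003 -0.     0.061]
[ 0.2575 -0.0271 -0.004 ] [-0.004 -0.     0.076]
```

```bash
python3 -m handwheel '[{"dx":0.0515,"dy":-0.0054,"dz":0,"ax":0,"ay":0,"az":0.015},{"dx":0.103,"dy":-0.011,"dz":-0.0016,"ax":0,"ay":0,"az":0.03},{"dx":0.1545,"dy":-0.0163,"dz":-0.0024,"ax":0,"ay":0,"az":0.046},{"dx":0.206,"dy":-0.0217,"dz":-0.003,"ax":0,"ay":0,"az":0.061},{"dx":0.2575,"dy":-0.027,"dz":-0.003,"ax":0,"ay":0,"az":0.076}]' 75
python3 -m handwheel '[{"dx":0,"dy":0,"dz":0,"ax":0,"ay":0,"az":0},{"dx":0,"dy":0,"dz":0,"ax":0,"ay":0,"az":0}]' 75
python3 - <<'E'
from h import *
f=grab('wrist','w8.png');st()
c=cloud(f);z=c[...,2]
m=(abs(z-.061)<.012).astype(np.uint8);m[300:]=0
n,l,s,ce=cv2.connectedComponentsWithStats(m,connectivity=4)
for i in range(1,n):
    if s[i,4]<400: continue
    vv,uu=np.nonzero(l==i)
    Q=np.array([px_plane(f,a+p,b+q,.061)[:2] for a,b in zip(uu,vv) for p in(-.5,.5) for q in(-.5,.5)],np.float32)
    print(ce[i],s[i,4],cv2.minAreaRect(Q))
E
```

```text
time: 12.6
tool_pos: [0.4519, 0.2427, 0.2587]
tool_rot: [-0.001, 0.76, 0.65, -0.002]
contact_force: [0.5, 0.3, 1.0]
gripper_width: 0.707
time: 12.85
tool_pos: [0.4524, 0.2408, 0.2593]
tool_rot: [-0.0, 0.76, 0.65, -0.002]
contact_force: [-1.1, -0.5, -1.5]
gripper_width: 0.705
t 12.9 pos [0.4527 0.2404 0.2597] psi 1.4153 zax [-0.002 -0.001 -1.   ] F [-1.1  0.3  0.2] w 0.709 j [ 0.34 -0.23  1.83 -0.    1.54 -1.07]
[535.38939968 113.56462953] 1849 ((0.4324494004249573, 0.47556525468826294), (0.1031537875533104, 0.048810236155986786), 2.2382538318634033)
[280.00145085 178.91222343] 2757 ((0.45065322518348694, 0.2417716234922409), (0.04690653085708618, 0.054584622383117676), 81.24063110351562)
[406.28635424 185.93556168] 2902 ((0.4755796790122986, 0.35888707637786865), (0.05002337321639061, 0.056436531245708466), 84.76273345947266)
[159.35334347 201.22948328] 2632 ((0.4544554352760315, 0.12410211563110352), (0.047761861234903336, 0.05558965355157852), 73.96634674072266)
[469.57306073 268.35838845] 1663 ((0.5693897008895874, 0.4163535535335541), (0.0177201759070158, 0.12782351672649384), 15.148927688598633)
[535.22169811 282.89150943] 424 ((0.5969356894493103, 0.48243647813796997), (0.0434843935072422, 0.013617214746773243), 15.152356147766113)
[ 87.11623932 291.87350427] 585 ((0.5344172716140747, 0.023405976593494415), (0.06250397861003876, 0.019208550453186035), 81.28015899658203)
```

View pics/w8.png

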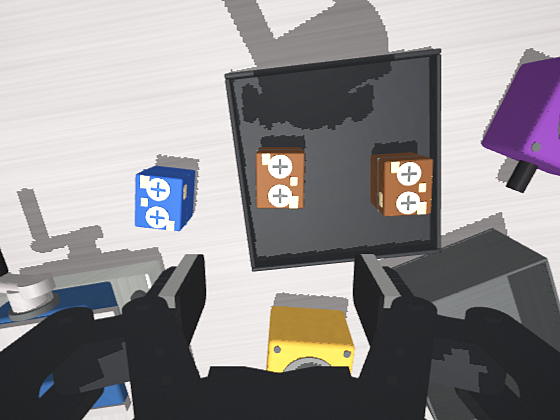

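```bash
python3 -m handwheel '[{"dx":0.0015,"dy":-0.001,"dz":0.05,"ax":0,"ay":0,"az":0},{"dx":0.0015,"dy":-0.001,"dz":0.1,"ax":0,"ay":0,"az":0},{"dx":0.0015,"dy":-0.001,"dz":0.15,"ax":0,"ay":0,"az":0},{"dx":0.0015,"dy":-0.001,"dz":0.17,"ax":0,"ay":0,"az":0},{"dx":0.0015,"dy":-0.001,"dz":0.17,"ax":0,"ay":0,"az":0}]' 90
python3 - <<'E'
from h import *
f=grab('wrist','w9.png');st()
E
```

```text
time: 13.52
tool_pos: [0.4508, 0.241, 0.0888]
tool_rot: [-0.001, 0.76, 0.649, -0.002]
contact_force: [-0.1, 0.1, 0.2]
gripper_width: 0.649
t 13.57 pos [0.4522 0.2417 0.0908] psi 1.4141 zax [-0.001 -0.001 -1.   ] F [0.2 0.1 0.6] w 0.651 j [ 0.35 -0.08  1.99 -0.    1.23 -1.07]
```

View pics/w9.png

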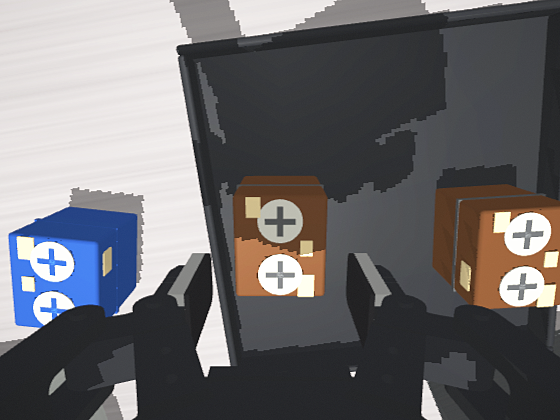

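```bash
python3 -m handwheel '[{"dx":0,"dy":0,"dz":0.025,"ax":0,"ay":0,"az":0},{"dx":0,"dy":0,"dz":0.05,"ax":0,"ay":0,"az":0},{"dx":0,"dy":0,"dz":0.068,"ax":0,"ay":0,"az":0},{"dx":0,"dy":0,"dz":0.068,"ax":0,"ay":0,"az":0}]' 90
python3 -m handwheel '[{"dx":0,"dy":0,"dz":0,"ax":0,"ay":0,"az":0},{"dx":0,"dy":0,"dz":0,"ax":0,"ay":0,"az":0},{"dx":0,"dy":0,"dz":0,"ax":0,"ay":0,"az":0},{"dx":0,"dy":0,"dz":-0.01,"ax":0,"ay":0,"az":0},{"dx":0,"dy":0,"dz":-0.03,"ax":0,"ay":0,"az":0}]' 255
python3 - <<'E'
from h import *
st()
E
```

```text
time: 14.08
tool_pos: [0.452, 0.2425, 0.0229]
tool_rot: [-0.0, 0.76, 0.65, -0.001]
contact_force: [0.0, -0.3, 0.8]
gripper_width: 0.646
time: 14.7
tool_pos: [0.4498, 0.2425, 0.0514]
tool_rot: [-0.001, 0.76, 0.65, -0.002]
contact_force: [-0.2, -0.0, -6.7]
gripper_width: 0.532
t 14.7 pos [0.4498 0.2425 0.0514] psi 1.4159 zax [-0.005 -0.001 -1.   ] F [-0.2 -0.  -6.7] w 0.532 j [ 0.35 -0.03  2.02  0.    1.16 -1.07]
```

```bash
python3 -m handwheel '[{"dx":0,"dy":0,"dz":-0.05,"ax":0,"ay":0,"az":0},{"dx":0,"dy":0,"dz":-0.1,"ax":0,"ay":0,"az":0},{"dx":0,"dy":0,"dz":-0.15,"ax":0,"ay":0,"az":0},{"dx":0,"dy":0,"dz":-0.19,"ax":0,"ay":0,"az":0},{"dx":0,"dy":0,"dz":-0.19,"ax":0,"ay":0,"az":0}]' 255
python3 - <<'E'
from h import *
st();plan([.6635,.0297,.24],psi=1.585,n=5)
E
```

```text
time: 15.32
tool_pos: [0.4537, 0.2439, 0.2468]
tool_rot: [0.001, 0.76, 0.65, 0.004]
contact_force: [0.2, -0.2, -7.7]
gripper_width: 0.533
t 15.32 pos [0.4537 0.2439 0.2468] psi 1.4164 zax [ 0.007  0.003 -1.   ] F [ 0.2 -0.2 -7.7] w 0.533 j [ 0.35 -0.23  1.85  0.    1.51 -1.07]
tool shift [-0.1794  0.2402  0.0074] len 0.2999 turn [ 0.006 -0.004 -0.169]
[-0.0359  0.048   0.0015] [ 0.001 -0.001 -0.034]
[-0.0718  0.0961  0.003 ] [ 0.003 -0.001 -0.067]
[-0.1077  0.1441  0.0045] [ 0.004 -0.002 -0.101]
[-0.1435  0.1921  0.006 ] [ 0.005 -0.003 -0.135]
[-0.1794  0.2402  0.0074] [ 0.006 -0.004 -0.169]
```

```bash
python3 -m handwheel '[{"dx":-0.0359,"dy":0.048,"dz":0,"ax":0,"ay":0,"az":-0.034},{"dx":-0.0718,"dy":0.096,"dz":0,"ax":0,"ay":0,"az":-0.067},{"dx":-0.1077,"dy":0.144,"dz":0,"ax":0,"ay":0,"az":-0.101},{"dx":-0.1435,"dy":0.192,"dz":0,"ax":0,"ay":0,"az":-0.135},{"dx":-0.1794,"dy":0.24,"dz":0,"ax":0,"ay":0,"az":-0.169}]' 255
python3 -m handwheel '[{"dx":0,"dy":0,"dz":0,"ax":0,"ay":0,"az":0},{"dx":0,"dy":0,"dz":0,"ax":0,"ay":0,"az":0},{"dx":0,"dy":0,"dz":0,"ax":0,"ay":0,"az":0}]' 255
python3 - <<'E'
from h import *
f=grab('wrist','w10.png');f=grab('top','t10.png');st();plan([.6635,.0297,.14],psi=1.585,n=1)
E
```

```text
time: 15.95
tool_pos: [0.6611, 0.0276, 0.2381]
tool_rot: [-0.003, 0.702, 0.713, -0.002]
contact_force: [0.9, 0.3, -7.1]
gripper_width: 0.529
time: 16.32
tool_pos: [0.6605, 0.0299, 0.2415]
tool_rot: [-0.001, 0.702, 0.713, -0.001]
contact_force: [0.5, -0.2, -7.6]
gripper_width: 0.53
t 16.43 pos [0.661  0.0298 0.2429] psi 1.5865 zax [-0.001  0.    -1.   ] F [-1.  -0.5 -6.8] w 0.533 j [-0.07  0.13  1.51  0.    1.5  -1.65]
tool shift [-0.0002  0.0026  0.1029] len 0.1029 turn [-0.001 -0.     0.001]
[-0.0002  0.0026  0.1029] [-0.001 -0.     0.001]
```

View pics/w10.png

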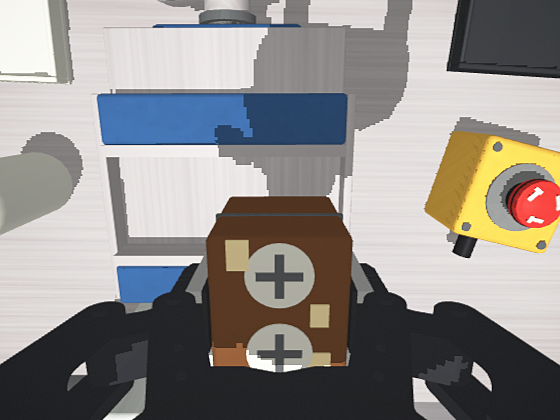

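```bash
python3 -m handwheel '[{"dx":0,"dy":0.0025,"dz":0.04,"ax":0,"ay":0,"az":0},{"dx":0,"dy":0.0025,"dz":0.08,"ax":0,"ay":0,"az":0},{"dx":0,"dy":0.0025,"dz":0.1,"ax":0,"ay":0,"az":0},{"dx":0,"dy":0.0025,"dz":0.1,"ax":0,"ay":0,"az":0}]' 255
python3 - <<'E'
from h import *
f=grab('wrist','w11.png');f=grab('scene','s11.png');st()
E
```

```text
time: 16.92
tool_pos: [0.6628, 0.0292, 0.1414]
tool_rot: [-0.001, 0.702, 0.712, -0.001]
contact_force: [0.1, 0.6, -7.3]
gripper_width: 0.528
t 17.02 pos [0.6654 0.0289 0.1453] psi 1.5854 zax [ 0.003 -0.    -1.   ] F [ 0.2  0.5 -6.8] w 0.532 j [-0.07  0.21  1.59  0.    1.34 -1.65]
```

View pics/w11.png

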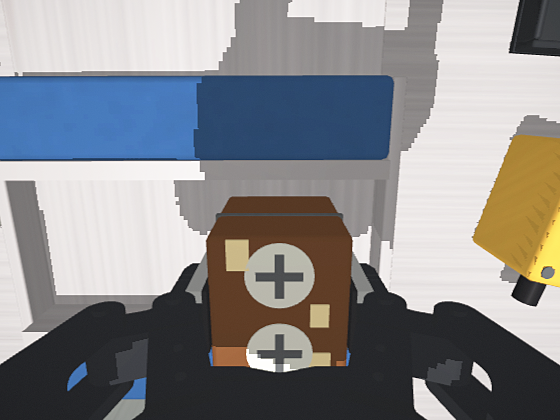

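```bash
python3 -m handwheel '[{"dx":0,"dy":-0.002,"dz":0.008,"ax":0,"ay":0,"az":0},{"dx":0,"dy":-0.002,"dz":0.014,"ax":0,"ay":0,"az":0},{"dx":0,"dy":-0.002,"dz":0.018,"ax":0,"ay":0,"az":0},{"dx":0,"dy":-0.002,"dz":0.019,"ax":0,"ay":0,"az":0},{"dx":0,"dy":-0.002,"dz":0.019,"ax":0,"ay":0,"az":0}]' 255
python3 - <<'E'
from h import *
st()
E
```

```text
time: 17.65
tool_pos: [0.6624, 0.0286, 0.1245]
tool_rot: [0.0, 0.702, 0.712, 0.0]
contact_force: [-1.3, -0.3, -6.2]
gripper_width: 0.531
t 17.65 pos [0.6624 0.0286 0.1245] psi 1.5849 zax [ 0. -0. -1.] F [-1.3 -0.3 -6.2] w 0.531 j [-0.07  0.22  1.61 -0.    1.31 -1.65]
```

```bash
python3 -m handwheel '[{"dx":0,"dy":0,"dz":0.001,"ax":0,"ay":0,"az":0},{"dx":0,"dy":0,"dz":0.002,"ax":0,"ay":0,"az":0},{"dx":0,"dy":0,"dz":0.002,"ax":0,"ay":0,"az":0}]' 255
python3 -m handwheel '[{"dx":0,"dy":0,"dz":0.001,"ax":0,"ay":0,"az":0},{"dx":0,"dy":0,"dz":0.002,"ax":0,"ay":0,"az":0},{"dx":0,"dy":0,"dz":0.002,"ax":0,"ay":0,"az":0}]' 255
```

```text
time: 18.02
tool_pos: [0.6624, 0.0286, 0.1245]
tool_rot: [0.0, 0.702, 0.712, -0.0]
contact_force: [-6.9, -0.1, 3.0]
gripper_width: 0.531
time: 18.4
tool_pos: [0.6625, 0.0286, 0.1245]
tool_rot: [0.0, 0.702, 0.712, -0.0]
contact_force: [-11.6, 0.2, 10.5]
gripper_width: 0.531
```

```bash
python3 -m handwheel '[{"dx":0,"dy":0,"dz":-0.003,"ax":0,"ay":0,"az":0},{"dx":0,"dy":0,"dz":-0.003,"ax":0,"ay":0,"az":0},{"dx":0,"dy":0,"dz":-0.003,"ax":0,"ay":0,"az":0}]' 85
python3 -m handwheel '[{"dx":0,"dy":0,"dz":-0.03,"ax":0,"ay":0,"az":0},{"dx":0,"dy":0,"dz":-0.08,"ax":0,"ay":0,"az":0},{"dx":0,"dy":0,"dz":-0.13,"ax":0,"ay":0,"az":0},{"dx":0,"dy":0,"dz":-0.14,"ax":0,"ay":0,"az":0},{"dx":0,"dy":0,"dz":-0.14,"ax":0,"ay":0,"az":0}]' 85
python3 - <<'E'
from h import *
f=grab('wrist','w12.png');st()
c=cloud(f);z=c[...,2]
m=(abs(z-.161)<.008).astype(np.uint8);m[:,:200]=0;m[:,340:]=0;m[250:]=0
n,l,s,ce=cv2.connectedComponentsWithStats(m,connectivity=4);i=1+np.argmax(s[1:,4]);vv,uu=np.nonzero(l==i)
Q=np.array([px_plane(f,a+p,b+q,.161)[:2] for a,b in zip(uu,vv) for p in(-.5,.5) for q in(-.5,.5)],np.float32)
print(cv2.minAreaRect(Q),np.median(z[l==i]))
E
```

```text
time: 18.77
tool_pos: [0.6629, 0.0286, 0.1238]
tool_rot: [0.001, 0.702, 0.712, 0.0]
contact_force: [0.3, -0.8, -0.0]
gripper_width: 0.666
time: 19.4
tool_pos: [0.6627, 0.0286, 0.2638]
tool_rot: [0.001, 0.702, 0.712, 0.0]
contact_force: [-0.3, -0.7, 0.3]
gripper_width: 0.665
t 19.45 pos [0.6619 0.0287 0.2618] psi 1.585 zax [-0.002  0.    -1.   ] F [-0.6 -0.3  0.6] w 0.664 j [-0.07  0.13  1.49 -0.    1.53 -1.65]
((0.660915195941925, 0.029084209352731705), (0.05504686385393143, 0.046502821147441864), 0.8671998977661133) 0.16188688565857245
```

View pics/w12.png

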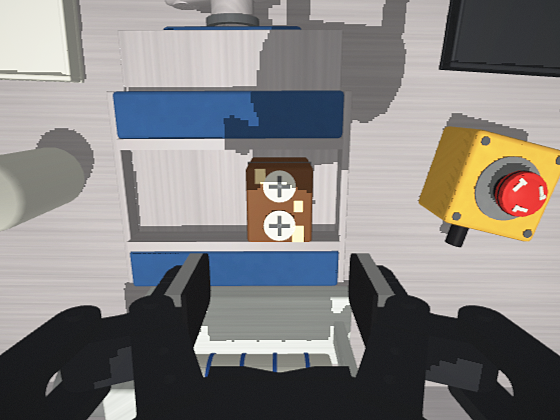

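Run:
```python
from h import *
plan([.477,.361,.25],psi=1.4795,n=7)
```

```text
tool shift [ 0.3349 -0.1801  0.0122] len 0.3805 turn [-0.002 -0.     0.105]
[ 0.0478 -0.0257  0.0017] [-0.    -0.     0.015]
[ 0.0957 -0.0515  0.0035] [-0.   -0.    0.03]
[ 0.1435 -0.0772  0.0052] [-0.001 -0.     0.045]
[ 0.1914 -0.1029  0.007 ] [-0.001 -0.     0.06 ]
[ 0.2392 -0.1287  0.0087] [-0.001 -0.     0.075]
[ 0.2871 -0.1544  0.0104] [-0.001 -0.     0.09 ]
[ 0.3349 -0.1801  0.0122] [-0.002 -0.     0.105]
```

```bash
python3 -m handwheel '[{"dx":0.0478,"dy":-0.0257,"dz":0,"ax":0,"ay":0,"az":0.015},{"dx":0.0957,"dy":-0.0515,"dz":0,"ax":0,"ay":0,"az":0.03},{"dx":0.1435,"dy":-0.077,"dz":0,"ax":0,"ay":0,"az":0.045},{"dx":0.1914,"dy":-0.103,"dz":0,"ax":0,"ay":0,"az":0.06},{"dx":0.2392,"dy":-0.1287,"dz":0,"ax":0,"ay":0,"az":0.075}]' 90
python3 - <<'E'
from h import *
plan([.477,.361,.25],psi=1.4795,n=2)
E
```

```text
time: 20.08
tool_pos: [0.5281, 0.267, 0.2599]
tool_rot: [-0.001, 0.729, 0.685, -0.002]
contact_force: [0.4, -0.0, 0.1]
gripper_width: 0.647
tool shift [ 0.0907 -0.0567  0.01  ] len 0.1075 turn [-0.004  0.002  0.03 ]
[ 0.0454 -0.0284  0.005 ] [-0.002  0.001  0.015]
[ 0.0907 -0.0567  0.01  ] [-0.004  0.002  0.03 ]
```

```bash
python3 -m handwheel '[{"dx":0.0454,"dy":-0.0284,"dz":0,"ax":0,"ay":0,"az":0.015},{"dx":0.0907,"dy":-0.0567,"dz":0,"ax":0,"ay":0,"az":0.03},{"dx":0.0907,"dy":-0.0567,"dz":0,"ax":0,"ay":0,"az":0.03},{"dx":0.0907,"dy":-0.0567,"dz":0,"ax":0,"ay":0,"az":0.03}]' 90
python3 - <<'E'
from h import *
f=grab('wrist','w13.png');st()
c=cloud(f);z=c[...,2]
m=(abs(z-.061)<.012).astype(np.uint8);m[300:]=0
n,l,s,ce=cv2.connectedComponentsWithStats(m,connectivity=4)
for i in range(1,n):
    if s[i,4]<1500: continue
    vv,uu=np.nonzero(l==i)
    Q=np.array([px_plane(f,a+p,b+q,.061)[:2] for a,b in zip(uu,vv) for p in(-.5,.5) for q in(-.5,.5)],np.float32)
    print(ce[i],s[i,4],cv2.minAreaRect(Q))
E
```

```text
time: 20.58
tool_pos: [0.4786, 0.3593, 0.261]
tool_rot: [-0.0, 0.738, 0.674, -0.002]
contact_force: [0.3, 0.0, -0.8]
gripper_width: 0.648
t 20.62 pos [0.4791 0.3589 0.2615] psi 1.4792 zax [-0.002 -0.002 -1.   ] F [-0.1 -0.5 -0. ] w 0.653 j [ 0.52 -0.02  1.64 -0.    1.53 -0.96]
[ 33.38453427 177.5884007 ] 2845 ((0.4552236497402191, 0.12702283263206482), (0.04949790984392166, 0.055619530379772186), 74.34457397460938)
[280.87486319 177.79460051] 2741 ((0.47636470198631287, 0.3609754145145416), (0.04693929851055145, 0.05479506403207779), 84.88115692138672)
```

View pics/w13.png

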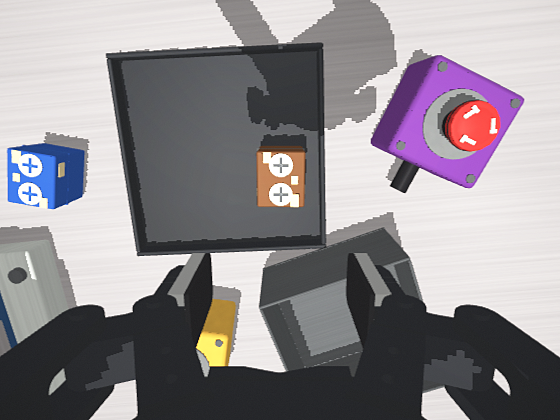

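Run:
```python
from h import *
f=load('wrist');c=cloud(f)
print('wall',[np.round(px_plane(f,u,180,.026),4) for u in(316,319,324)])
m=(abs(c[...,2]-.09)<.006)&(c[...,1]>.3)&(c[...,0]<.8)
print('pan xmin',np.round(np.percentile(c[m][:,0],[0,1]),3),c[m][c[m][:,0].argmin()])
```

```text
wall [array([0.4875, 0.3969, 0.026 ]), array([0.4877, 0.4   , 0.026 ]), array([0.4882, 0.4053, 0.026 ])]
pan xmin [0.433 0.555] [0.43285512 0.50593692 0.08453216]
```

```bash
python3 -m handwheel '[{"dx":0.0015,"dy":-0.0015,"dz":0.05,"ax":0,"ay":0,"az":0},{"dx":0.0015,"dy":-0.0015,"dz":0.1,"ax":0,"ay":0,"az":0},{"dx":0.0015,"dy":-0.0015,"dz":0.15,"ax":0,"ay":0,"az":0},{"dx":0.0015,"dy":-0.0015,"dz":0.17,"ax":0,"ay":0,"az":0},{"dx":0.0015,"dy":-0.0015,"dz":0.17,"ax":0,"ay":0,"az":0}]' 90
python3 -m handwheel '[{"dx":0,"dy":0,"dz":0,"ax":0,"ay":0,"az":0},{"dx":0,"dy":0,"dz":0,"ax":0,"ay":0,"az":0}]' 90
python3 - <<'E'
from h import *
f=grab('wrist','w14.png');st()
E
```

```text
time: 21.25
tool_pos: [0.4775, 0.3604, 0.0919]
tool_rot: [-0.0, 0.739, 0.674, -0.002]
contact_force: [0.5, 0.6, 1.2]
gripper_width: 0.643
time: 21.5
tool_pos: [0.4794, 0.3624, 0.0961]
tool_rot: [0.0, 0.738, 0.674, 0.002]
contact_force: [0.4, -0.8, -0.3]
gripper_width: 0.645
t 21.55 pos [0.4791 0.3624 0.0957] psi 1.48 zax [ 0.003  0.002 -1.   ] F [-0.1 -1.2  0. ] w 0.648 j [ 0.52  0.11  1.78 -0.    1.24 -0.96]
```

View pics/w14.png

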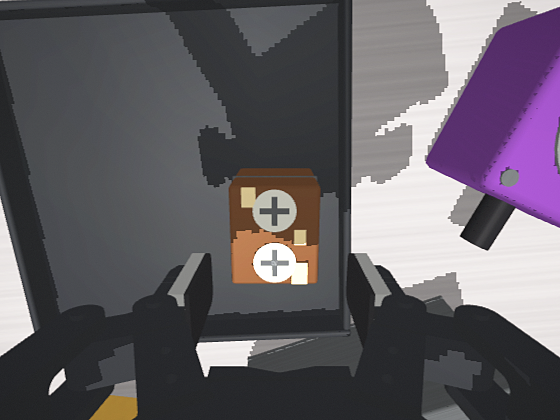

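```bash
python3 -m handwheel '[{"dx":-0.0015,"dy":-0.002,"dz":0.025,"ax":0,"ay":0,"az":0},{"dx":-0.0015,"dy":-0.002,"dz":0.05,"ax":0,"ay":0,"az":0},{"dx":-0.0015,"dy":-0.002,"dz":0.066,"ax":0,"ay":0,"az":0},{"dx":-0.0015,"dy":-0.002,"dz":0.066,"ax":0,"ay":0,"az":0}]' 90
python3 -m handwheel '[{"dx":0,"dy":0,"dz":0,"ax":0,"ay":0,"az":0},{"dx":0,"dy":0,"dz":0,"ax":0,"ay":0,"az":0},{"dx":0,"dy":0,"dz":0,"ax":0,"ay":0,"az":0}]' 255
python3 -m handwheel '[{"dx":0,"dy":0,"dz":-0.02,"ax":0,"ay":0,"az":0},{"dx":0,"dy":0,"dz":-0.07,"ax":0,"ay":0,"az":0},{"dx":0,"dy":0,"dz":-0.12,"ax":0,"ay":0,"az":0},{"dx":0,"dy":0,"dz":-0.17,"ax":0,"ay":0,"az":0},{"dx":0,"dy":0,"dz":-0.22,"ax":0,"ay":0,"az":0}]' 255
python3 - <<'E'
from h import *
f=grab('wrist','w15.png');st();plan([.6635,-.0423,.25],psi=1.585,n=8)
E
```

```text
time: 22.05
tool_pos: [0.475, 0.3599, 0.0264]
tool_rot: [-0.0, 0.738, 0.674, -0.001]
contact_force: [0.1, 0.5, 0.3]
gripper_width: 0.646
time: 22.42
tool_pos: [0.4762, 0.3605, 0.0282]
tool_rot: [0.0, 0.738, 0.674, 0.001]
contact_force: [0.3, -1.3, 0.2]
gripper_width: 0.528
time: 23.05
tool_pos: [0.4745, 0.3598, 0.2482]
tool_rot: [-0.0, 0.738, 0.674, -0.001]
contact_force: [0.4, 0.6, -8.5]
gripper_width: 0.531
t 23.1 pos [0.4775 0.3616 0.2578] psi 1.4803 zax [ 0.01   0.006 -1.   ] F [2.8 2.1 1.3] w 0.53 j [ 0.52 -0.03  1.65  0.    1.51 -0.96]
tool shift [-0.3855  0.2217  0.0073] len 0.4448 turn [ 0.01  -0.006 -0.105]
[-0.0482  0.0277  0.0009] [ 0.001 -0.001 -0.013]
[-0.0964  0.0554  0.0018] [ 0.002 -0.002 -0.026]
[-0.1446  0.0831  0.0027] [ 0.004 -0.002 -0.039]
[-0.1928  0.1108  0.0036] [ 0.005 -0.003 -0.052]
[-0.2409  0.1385  0.0045] [ 0.006 -0.004 -0.065]
[-0.2891  0.1662  0.0054] [ 0.007 -0.005 -0.079]
[-0.3373  0.194   0.0063] [ 0.008 -0.005 -0.092]
[-0.3855  0.2217  0.0073] [ 0.01  -0.006 -0.105]
```

View pics/w15.png

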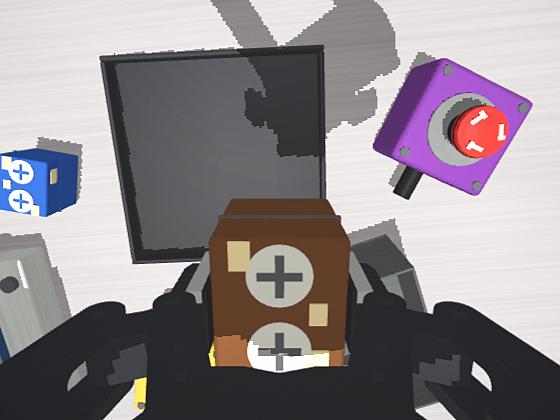

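```bash
python3 -m handwheel '[{"dx":-0.0482,"dy":0.0277,"dz":0,"ax":0,"ay":0,"az":-0.013},{"dx":-0.0964,"dy":0.0554,"dz":0,"ax":0,"ay":0,"az":-0.026},{"dx":-0.1446,"dy":0.083,"dz":0,"ax":0,"ay":0,"az":-0.039},{"dx":-0.1928,"dy":0.111,"dz":0,"ax":0,"ay":0,"az":-0.052},{"dx":-0.241,"dy":0.1385,"dz":0,"ax":0,"ay":0,"az":-0.065}]' 255
python3 - <<'E'
from h import *
st();plan([.6635,-.0423,.25],psi=1.585,n=3)
E
```

```text
time: 23.72
tool_pos: [0.5911, 0.1062, 0.2452]
tool_rot: [-0.001, 0.716, 0.698, -0.001]
contact_force: [1.1, 0.3, -8.9]
gripper_width: 0.526
t 23.73 pos [0.5911 0.1062 0.2452] psi 1.5456 zax [-0.003  0.    -1.   ] F [ 1.1  0.3 -8.9] w 0.526 j [ 0.05 -0.01  1.65  0.    1.5  -1.49]
tool shift [-0.1466  0.0761 -0.005 ] len 0.1652 turn [-0.003 -0.    -0.039]
[-0.0489  0.0254 -0.0017] [-0.001 -0.    -0.013]
[-0.0977  0.0507 -0.0033] [-0.002 -0.    -0.026]
[-0.1466  0.0761 -0.005 ] [-0.003 -0.    -0.039]
```

```bash
python3 -m handwheel '[{"dx":-0.049,"dy":0.0254,"dz":0,"ax":0,"ay":0,"az":-0.013},{"dx":-0.0977,"dy":0.0507,"dz":0,"ax":0,"ay":0,"az":-0.026},{"dx":-0.1466,"dy":0.0755,"dz":0,"ax":0,"ay":0,"az":-0.039},{"dx":-0.1466,"dy":0.0755,"dz":0,"ax":0,"ay":0,"az":-0.039},{"dx":-0.1466,"dy":0.0755,"dz":0,"ax":0,"ay":0,"az":-0.039}]' 255
python3 - <<'E'
from h import *
f=grab('wrist','w16.png');st();plan([.662,-.0435,.15],psi=1.585,n=1)
E
```

```text
time: 24.35
tool_pos: [0.6624, -0.0405, 0.2453]
tool_rot: [-0.002, 0.703, 0.712, -0.001]
contact_force: [0.2, 0.3, -8.2]
gripper_width: 0.53
t 24.4 pos [ 0.6625 -0.0399  0.2457] psi 1.5845 zax [-0.003  0.001 -1.   ] F [ 0.3  0.2 -8.7] w 0.53 j [-0.17  0.14  1.5   0.    1.51 -1.76]
tool shift [-0.0037 -0.0003  0.0957] len 0.0958 turn [-0.003 -0.001 -0.   ]
[-0.0037 -0.0003  0.0957] [-0.003 -0.001 -0.   ]
```

View pics/w16.png

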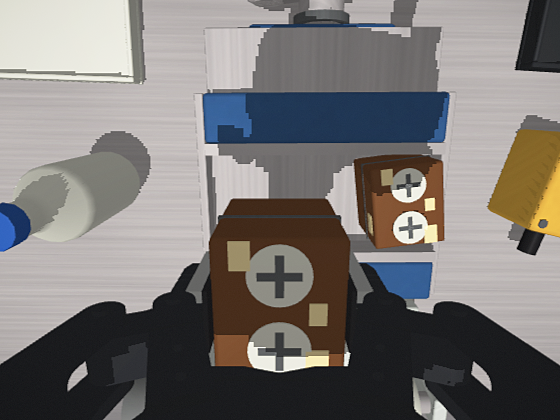

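Run:
```python
from h import *
f=load('wrist')
c=cloud(f);z=c[...,2]
m=(abs(z-.161)<.008).astype(np.uint8);m[:,:350]=0;m[:,460:]=0;m[300:]=0
n,l,s,ce=cv2.connectedComponentsWithStats(m,connectivity=4);i=1+np.argmax(s[1:,4]);vv,uu=np.nonzero(l==i)
Q=np.array([px_plane(f,a+p,b+q,.161)[:2] for a,b in zip(uu,vv) for p in(-.5,.5) for q in(-.5,.5)],np.float32)
print(cv2.minAreaRect(Q),np.median(z[l==i]))
```

```text
((0.6547526121139526, 0.04144592583179474), (0.055954091250896454, 0.04830198362469673), 8.094365119934082) 0.16182086698418818
```

Die A was knocked: it's now at (0.655, 0.041), turned 8°. I'll place the second die first, then straighten A.

```bash
python3 -m handwheel '[{"dx":-0.003,"dy":0,"dz":0.03,"ax":0,"ay":0,"az":0},{"dx":-0.003,"dy":0,"dz":0.07,"ax":0,"ay":0,"az":0},{"dx":-0.003,"dy":0,"dz":0.095,"ax":0,"ay":0,"az":0},{"dx":-0.003,"dy":0,"dz":0.095,"ax":0,"ay":0,"az":0},{"dx":-0.003,"dy":0,"dz":0.095,"ax":0,"ay":0,"az":0}]' 255
python3 - <<'E'
from h import *
f=grab('wrist','w17.png');st()
E
```

```text
time: 25.02
tool_pos: [0.6641, -0.043, 0.1539]
tool_rot: [0.001, 0.702, 0.712, 0.001]
contact_force: [-0.5, -0.4, -7.7]
gripper_width: 0.531
t 25.07 pos [ 0.6647 -0.0433  0.1548] psi 1.5849 zax [ 0.004 -0.001 -1.   ] F [ 0.5 -0.4 -8. ] w 0.529 j [-0.18  0.2   1.58  0.    1.36 -1.76]
```

View pics/w17.png

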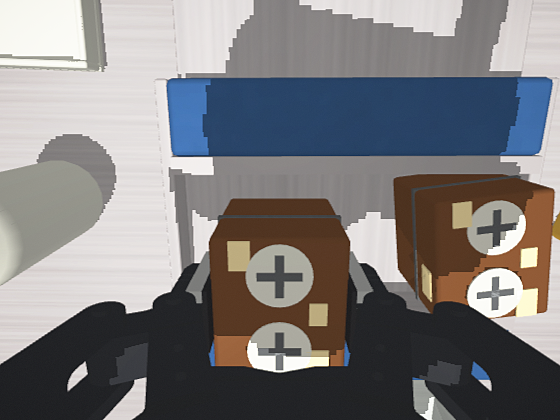

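```bash
python3 -m handwheel '[{"dx":0,"dy":-0.0015,"dz":0.01,"ax":0,"ay":0,"az":0},{"dx":0,"dy":-0.0015,"dz":0.018,"ax":0,"ay":0,"az":0},{"dx":0,"dy":-0.0015,"dz":0.022,"ax":0,"ay":0,"az":0},{"dx":0,"dy":-0.0015,"dz":0.024,"ax":0,"ay":0,"az":0},{"dx":0,"dy":-0.0015,"dz":0.024,"ax":0,"ay":0,"az":0}]' 255
python3 -m handwheel '[{"dx":0,"dy":0,"dz":0.001,"ax":0,"ay":0,"az":0},{"dx":0,"dy":0,"dz":0.002,"ax":0,"ay":0,"az":0},{"dx":0,"dy":0,"dz":0.002,"ax":0,"ay":0,"az":0}]' 255
python3 -m handwheel '[{"dx":0,"dy":0,"dz":0.001,"ax":0,"ay":0,"az":0},{"dx":0,"dy":0,"dz":0.001,"ax":0,"ay":0,"az":0}]' 255
```

```text
time: 25.7
tool_pos: [0.6622, -0.0439, 0.1284]
tool_rot: [0.0, 0.702, 0.712, 0.0]
contact_force: [-0.4, 0.4, -7.8]
gripper_width: 0.53
time: 26.08
tool_pos: [0.6624, -0.0439, 0.1282]
tool_rot: [0.0, 0.702, 0.712, 0.0]
contact_force: [-6.2, 0.2, 2.3]
gripper_width: 0.528
time: 26.32
tool_pos: [0.6624, -0.0439, 0.1282]
tool_rot: [0.0, 0.702, 0.712, 0.0]
contact_force: [-6.5, 0.8, 5.1]
gripper_width: 0.53
```

```bash
python3 -m handwheel '[{"dx":0,"dy":0,"dz":-0.003,"ax":0,"ay":0,"az":0},{"dx":0,"dy":0,"dz":-0.003,"ax":0,"ay":0,"az":0},{"dx":0,"dy":0,"dz":-0.003,"ax":0,"ay":0,"az":0}]' 88
python3 -m handwheel '[{"dx":0,"dy":0,"dz":-0.03,"ax":0,"ay":0,"az":0},{"dx":0,"dy":0,"dz":-0.08,"ax":0,"ay":0,"az":0},{"dx":0.03,"dy":0,"dz":-0.13,"ax":0,"ay":0,"az":0},{"dx":0.08,"dy":0,"dz":-0.14,"ax":0,"ay":0,"az":0},{"dx":0.085,"dy":-0.004,"dz":-0.14,"ax":0,"ay":0,"az":0}]' 88
python3 -m handwheel '[{"dx":0,"dy":0,"dz":0,"ax":0,"ay":0,"az":-0.12},{"dx":0,"dy":0,"dz":0,"ax":0,"ay":0,"az":-0.12},{"dx":0,"dy":0,"dz":0,"ax":0,"ay":0,"az":-0.12}]' 88
cat >> h.py <<'E'
def tops(f,h,tol=.008,amin=1200):
    c=cloud(f);z=c[...,2];m=(abs(z-h)<tol).astype(np.uint8)
    n,l,s,ce=cv2.connectedComponentsWithStats(m,connectivity=4)
    for i in range(1,n):
        if s[i,4]<amin: continue
        vv,uu=np.nonzero(l==i)
        Q=np.array([px_plane(f,a+p,b+q,h)[:2] for a,b in zip(uu,vv) for p in(-.5,.5) for q in(-.5,.5)],np.float32)
        r=cv2.minAreaRect(Q);print(np.round(ce[i]),s[i,4],np.round(r[0],4),np.round(r[1],4),round(r[2],2),'z',round(float(np.median(z[l==i])),4))
E
python3 - <<'E'
from h import *
f=grab('wrist','w18.png');st();tops(f,.161)
E
```

```text
time: 26.7
tool_pos: [0.6626, -0.0439, 0.1289]
tool_rot: [0.001, 0.702, 0.712, 0.0]
contact_force: [-0.6, -0.0, -0.7]
gripper_width: 0.653
time: 27.32
tool_pos: [0.6576, 0.0437, 0.2706]
tool_rot: [0.001, 0.701, 0.713, 0.002]
contact_force: [-0.4, -0.7, -0.5]
gripper_width: 0.656
time: 27.7
tool_pos: [0.6566, 0.0405, 0.2675]
tool_rot: [-0.0, 0.659, 0.752, -0.0]
contact_force: [0.5, -0.2, 0.5]
gripper_width: 0.651
t 27.75 pos [0.6567 0.0405 0.2677] psi 1.7019 zax [-0.001 -0.    -1.   ] F [-0.3  0.1 -0.1] w 0.655 j [-0.05  0.11  1.49 -0.    1.54 -1.75]
[160. 197.] 5097 [ 0.6626 -0.0421] [0.056 0.048] 1.2 z 0.1618
[282. 202.] 4882 [0.6548 0.0429] [0.0554 0.0465] 8.41 z 0.1619
```

View pics/w18.png

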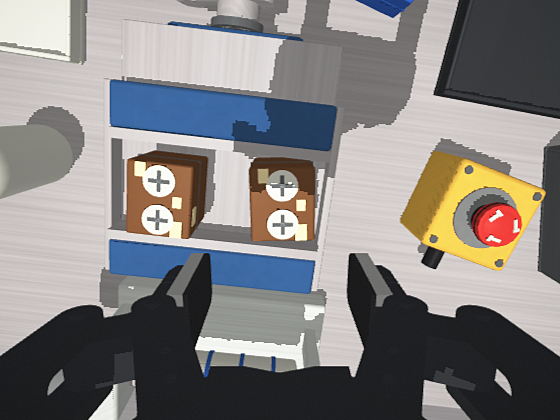

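```bash
python3 -m handwheel '[{"dx":0.0026,"dy":-0.0015,"dz":0.04,"ax":0,"ay":0,"az":-0.016},{"dx":0.0026,"dy":-0.0015,"dz":0.09,"ax":0,"ay":0,"az":-0.016},{"dx":0.0026,"dy":-0.0015,"dz":0.12,"ax":0,"ay":0,"az":-0.016},{"dx":0.0026,"dy":-0.0015,"dz":0.1375,"ax":0,"ay":0,"az":-0.016},{"dx":0.0026,"dy":-0.0015,"dz":0.1375,"ax":0,"ay":0,"az":-0.016}]' 88
python3 -m handwheel '[{"dx":0,"dy":0,"dz":0,"ax":0,"ay":0,"az":0},{"dx":0,"dy":0,"dz":0,"ax":0,"ay":0,"az":0},{"dx":0,"dy":0,"dz":0,"ax":0,"ay":0,"az":0},{"dx":0,"dy":0,"dz":0,"ax":0,"ay":0,"az":0}]' 255
python3 - <<'E'
from h import *
st();plan([.662,.031,.138],psi=1.585,n=1)
E
```

```text
time: 28.38
tool_pos: [0.6543, 0.0433, 0.1295]
tool_rot: [-0.001, 0.653, 0.758, -0.001]
contact_force: [-0.5, -0.4, 0.4]
gripper_width: 0.65
time: 28.88
tool_pos: [0.656, 0.0432, 0.1324]
tool_rot: [0.001, 0.653, 0.758, 0.001]
contact_force: [0.3, -3.1, 2.2]
gripper_width: 0.523
t 28.88 pos [0.656  0.0432 0.1324] psi 1.7198 zax [ 0.003 -0.001 -1.   ] F [ 0.3 -3.1  2.2] w 0.523 j [-0.05  0.2   1.62 -0.    1.32 -1.77]
tool shift [-0.0129  0.0041 -0.0056] len 0.0147 turn [0.003 0.001 0.135]
[-0.0129  0.0041 -0.0056] [0.003 0.001 0.135]
```

```bash
python3 -m handwheel '[{"dx":0,"dy":0,"dz":-0.006,"ax":0,"ay":0,"az":0},{"dx":-0.006,"dy":0.002,"dz":-0.006,"ax":0,"ay":0,"az":0.07},{"dx":-0.013,"dy":0.004,"dz":-0.006,"ax":0,"ay":0,"az":0.135},{"dx":-0.013,"dy":0.004,"dz":-0.004,"ax":0,"ay":0,"az":0.135},{"dx":-0.013,"dy":0.004,"dz":-0.002,"ax":0,"ay":0,"az":0.135}]' 255
python3 -m handwheel '[{"dx":0,"dy":0,"dz":0.001,"ax":0,"ay":0,"az":0},{"dx":0,"dy":0,"dz":0.003,"ax":0,"ay":0,"az":0},{"dx":0,"dy":0,"dz":0.003,"ax":0,"ay":0,"az":0}]' 255
python3 - <<'E'
from h import *
st()
E
```

```text
time: 29.5
tool_pos: [0.6597, 0.0315, 0.1325]
tool_rot: [-0.001, 0.702, 0.712, -0.001]
contact_force: [-5.5, -1.0, 1.2]
gripper_width: 0.528
time: 29.88
tool_pos: [0.6608, 0.0316, 0.1324]
tool_rot: [-0.0, 0.702, 0.712, -0.0]
contact_force: [-7.5, -0.4, 6.2]
gripper_width: 0.528
t 29.88 pos [0.6608 0.0316 0.1324] psi 1.586 zax [-0.  0. -1.] F [-7.5 -0.4  6.2] w 0.528 j [-0.06  0.21  1.61  0.    1.32 -1.65]
```

Down on the bed. I'll release and look.

```bash
python3 -m handwheel '[{"dx":0,"dy":0,"dz":-0.002,"ax":0,"ay":0,"az":0},{"dx":0,"dy":0,"dz":-0.002,"ax":0,"ay":0,"az":0},{"dx":0,"dy":0,"dz":-0.002,"ax":0,"ay":0,"az":0}]' 88
python3 -m handwheel '[{"dx":0,"dy":0,"dz":-0.03,"ax":0,"ay":0,"az":0},{"dx":0,"dy":0,"dz":-0.08,"ax":0,"ay":0,"az":0},{"dx":-0.03,"dy":-0.04,"dz":-0.13,"ax":0,"ay":0,"az":0},{"dx":-0.03,"dy":-0.08,"dz":-0.14,"ax":0,"ay":0,"az":0},{"dx":-0.03,"dy":-0.12,"dz":-0.14,"ax":0,"ay":0,"az":0}]' 88
python3 -m handwheel '[{"dx":0,"dy":0,"dz":0,"ax":0,"ay":0,"az":0},{"dx":0,"dy":0,"dz":0,"ax":0,"ay":0,"az":0},{"dx":0,"dy":0,"dz":0,"ax":0,"ay":0,"az":0}]' 88
python3 - <<'E'
from h import *
f=grab('wrist','w19.png');st();tops(f,.161);g=grab('top','t19.png')
tops(g,.161,.012,150)
E
```

```text
time: 30.25
tool_pos: [0.6614, 0.0314, 0.1323]
tool_rot: [0.0, 0.702, 0.712, 0.001]
contact_force: [-0.4, -0.4, 0.0]
gripper_width: 0.65
time: 30.88
tool_pos: [0.5413, -0.001, 0.2746]
tool_rot: [0.002, 0.702, 0.712, 0.002]
contact_force: [-0.4, 1.2, -0.2]
gripper_width: 0.657
time: 31.25
tool_pos: [0.5422, -0.0004, 0.2716]
tool_rot: [-0.0, 0.702, 0.712, -0.0]
contact_force: [-0.0, 1.0, -0.1]
gripper_width: 0.657
t 31.3 pos [ 5.421e-01 -4.000e-04  2.716e-01] psi 1.5852 zax [-0.  0. -1.] F [-0.1 -0.2 -0.2] w 0.654 j [-0.14 -0.17  1.76  0.    1.55 -1.72]
[317. 340.] 3093 [0.6551 0.0317] [0.0529 0.047 ] 0.97 z 0.1617
[226. 342.] 2729 [ 0.6594 -0.0422] [0.0575 0.0464] 2.0 z 0.1617
[336. 113.] 172 [ 0.8476 -0.0925] [0.0454 0.0501] 89.88 z 0.1516
[290. 173.] 158 [0.6667 0.0349] [0.0452 0.0474] 0.51 z 0.1619
[317. 174.] 221 [ 0.6704 -0.0403] [0.0397 0.0475] 0.14 z 0.162
```

View pics/w19.png

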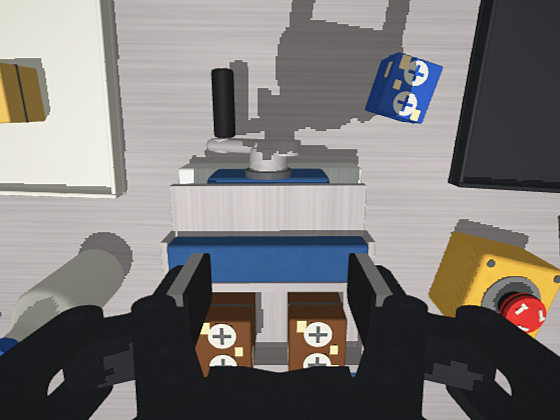

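View pics/t19.png

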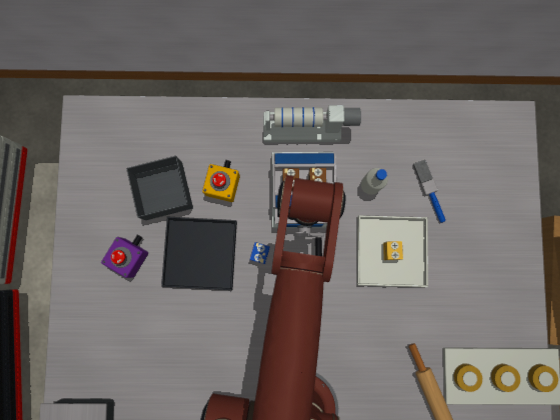

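Both dies are aligned in the vise. Now I'll locate the crank handle, the black sleeve at (223,70)–(224,137).

Run:
```python
from h import *
f=load('wrist');c=cloud(f)
a=cv2.resize(f['image'][50:200,180:320],None,fx=4,fy=4,interpolation=cv2.INTER_CUBIC);cv2.imwrite('pics/w19c.png',a)
for v in range(62,145,5):
    print(v,[tuple(np.round(c[v,u]*1000).astype(int)) for u in (212,217,222,227,232)])
print('hub',[tuple(np.round(c[v,u]*1000).astype(int)) for u,v in((268,152),(268,160),(268,167),(290,150),(215,147),(240,150))])
```

```text
62 [(np.int64(429), np.int64(-73), np.int64(-1)), (np.int64(430), np.int64(-67), np.int64(2)), (np.int64(429), np.int64(-62), np.int64(2)), (np.int64(429), np.int64(-57), np.int64(1)), (np.int64(429), np.int64(-52), np.int64(0))]
67 [(np.int64(434), np.int64(-73), np.int64(1)), (np.int64(434), np.int64(-67), np.int64(2)), (np.int64(442), np.int64(-52), np.int64(71)), (np.int64(434), np.int64(-57), np.int64(1)), (np.int64(434), np.int64(-52), np.int64(1))]
72 [(np.int64(446), np.int64(-61), np.int64(72)), (np.int64(446), np.int64(-55), np.int64(77)), (np.int64(446), np.int64(-51), np.int64(76)), (np.int64(446), np.int64(-47), np.int64(75)), (np.int64(446), np.int64(-43), np.int64(72))]
77 [(np.int64(450), np.int64(-61), np.int64(71)), (np.int64(450), np.int64(-56), np.int64(76)), (np.int64(450), np.int64(-52), np.int64(76)), (np.int64(450), np.int64(-47), np.int64(75)), (np.int64(450), np.int64(-43), np.int64(72))]
82 [(np.int64(454), np.int64(-61), np.int64(71)), (np.int64(455), np.int64(-56), np.int64(77)), (np.int64(455), np.int64(-51), np.int64(78)), (np.int64(454), np.int64(-47),
[... 2451 characters left out ...]
 (np.int64(508), np.int64(-70), np.int64(0)), (np.int64(502), np.int64(-53), np.int64(75)), (np.int64(502), np.int64(-48), np.int64(74)), (np.int64(507), np.int64(-53), np.int64(0))]
142 [(np.int64(507), np.int64(-62), np.int64(75)), (np.int64(506), np.int64(-57), np.int64(76)), (np.int64(506), np.int64(-53), np.int64(78)), (np.int64(506), np.int64(-48), np.int64(81)), (np.int64(506), np.int64(-43), np.int64(82))]
hub [(np.int64(512), np.int64(-10), np.int64(102)), (np.int64(519), np.int64(-10), np.int64(102)), (np.int64(525), np.int64(-10), np.int64(102)), (np.int64(510), np.int64(8), np.int64(105)), (np.int64(511), np.int64(-59), np.int64(76)), (np.int64(512), np.int64(-35), np.int64(86))]
```

View pics/w19c.png

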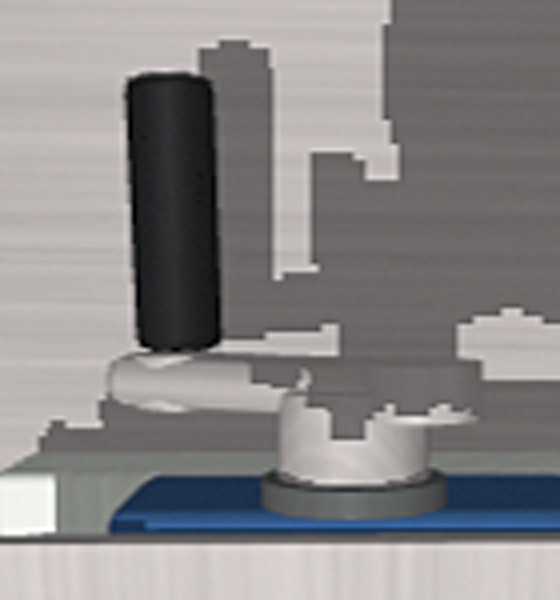

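```bash
cat >> h.py <<'E'
def tilted(psi,t):
    M=down(psi);return M@R.from_rotvec([-t,0,0]).as_matrix()
E
python3 - <<'E'
from h import *
M=tilted(1.585,.25)
g=np.array([.460,-.0515,.0665])+.019*M[:,2];print(g,M[:,2])
plan(g-.11*M[:,2],M=M,n=4)
E
```

```text
[ 0.4647002  -0.05143324  0.04809066] [ 0.247379    0.00351393 -0.96891242]
tool shift [-0.0499 -0.1052  0.1169] len 0.165 turn [-0.25 -0.    0.  ]
[-0.0125 -0.0263  0.0292] [-0.063 -0.     0.   ]
[-0.025  -0.0526  0.0585] [-0.125 -0.     0.   ]
[-0.0374 -0.0789  0.0877] [-0.188 -0.     0.   ]
[-0.0499 -0.1052  0.1169] [-0.25 -0.    0.  ]
```

```bash
python3 -m handwheel '[{"dx":-0.0125,"dy":-0.04,"dz":0.01,"ax":-0.063,"ay":0,"az":0},{"dx":-0.025,"dy":-0.08,"dz":0.04,"ax":-0.125,"ay":0,"az":0},{"dx":-0.0374,"dy":-0.105,"dz":0.08,"ax":-0.188,"ay":0,"az":0},{"dx":-0.05,"dy":-0.105,"dz":0.117,"ax":-0.25,"ay":0,"az":0},{"dx":-0.05,"dy":-0.105,"dz":0.117,"ax":-0.25,"ay":0,"az":0}]' 105
python3 -m handwheel '[{"dx":0,"dy":0,"dz":0,"ax":0,"ay":0,"az":0},{"dx":0,"dy":0,"dz":0,"ax":0,"ay":0,"az":0}]' 105
python3 - <<'E'
from h import *
f=grab('wrist','w20.png');g=grab('scene','s20.png');st()
M=tilted(1.585,.25)
g=np.array([.460,-.0515,.0665])+.019*M[:,2]
plan(g,M=M,n=1)
E
```

```text
time: 31.98
tool_pos: [0.4343, -0.0516, 0.1509]
tool_rot: [0.084, 0.698, 0.706, 0.087]
contact_force: [-0.2, 0.3, 0.3]
gripper_width: 0.592
time: 32.22
tool_pos: [0.439, -0.0521, 0.1577]
tool_rot: [0.089, 0.696, 0.707, 0.09]
contact_force: [-0.2, 0.3, 0.6]
gripper_width: 0.587
t 32.33 pos [ 0.4385 -0.0519  0.1569] psi 1.5859 zax [ 0.25   0.003 -0.968] F [-0.5 -0.  -0.5] w 0.59 j [-0.34 -0.57  2.26  0.09  1.21 -1.95]
tool shift [ 0.0002 -0.0018  0.1119] len 0.1119 turn [0.002 0.001 0.001]
[ 0.0002 -0.0018  0.1119] [0.002 0.001 0.001]
```

View pics/w20.png

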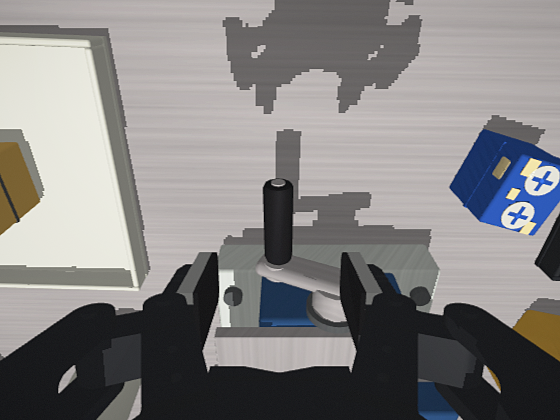

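View pics/s20.png

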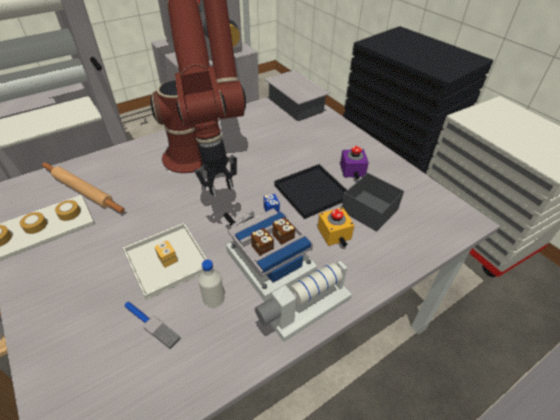

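```bash
python3 -m handwheel '[{"dx":0,"dy":-0.001,"dz":0.035,"ax":0,"ay":0,"az":0},{"dx":0,"dy":-0.001,"dz":0.07,"ax":0,"ay":0,"az":0},{"dx":0,"dy":-0.001,"dz":0.1,"ax":0,"ay":0,"az":0},{"dx":0,"dy":-0.001,"dz":0.111,"ax":0,"ay":0,"az":0},{"dx":0,"dy":-0.001,"dz":0.111,"ax":0,"ay":0,"az":0}]' 105
python3 - <<'E'
from h import *
f=grab('wrist','w21.png');st()
E
```

```text
time: 32.95
tool_pos: [0.4637, -0.0514, 0.0471]
tool_rot: [0.087, 0.696, 0.707, 0.089]
contact_force: [0.7, -0.8, 0.4]
gripper_width: 0.588
t 33.0 pos [ 0.4643 -0.0517  0.048 ] psi 1.5853 zax [ 0.248  0.003 -0.969] F [ 1.1 -0.9  1. ] w 0.591 j [-0.32 -0.32  2.29  0.1   0.94 -1.96]
```

View pics/w21.png

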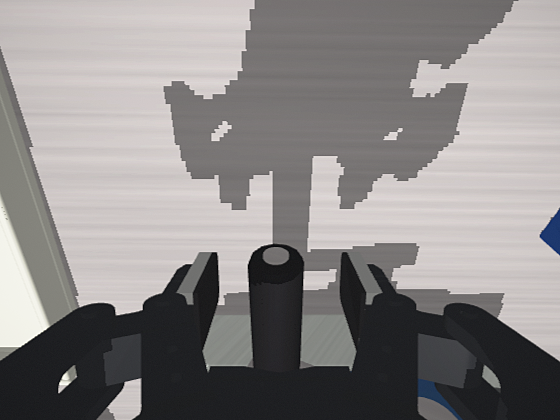

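Well centred. I'll close on the sleeve.

```bash
python3 -m handwheel '[{"dx":0,"dy":0,"dz":0,"ax":0,"ay":0,"az":0},{"dx":0,"dy":0,"dz":0,"ax":0,"ay":0,"az":0},{"dx":0,"dy":0,"dz":0,"ax":0,"ay":0,"az":0},{"dx":0,"dy":0,"dz":0,"ax":0,"ay":0,"az":0},{"dx":0,"dy":0,"dz":0,"ax":0,"ay":0,"az":0}]' 255
python3 - <<'E'
from h import *
st()
# crank rows: world y,z displacement for angles from a0; tool axes from nominal
M=tilted(1.585,.25)
a0=np.arctan2(.042,-.0185);print('a0',a0)
def pt(a): return np.array([0,-.045*np.sin(a),.045*np.cos(a)])
for k in range(0,27):
    a=a0+.3*k
    d=M.T@(pt(a)-pt(a0));print(k,round(a,2),np.round(d*1000,1))
E
```

```text
time: 33.62
tool_pos: [0.4643, -0.052, 0.0477]
tool_rot: [0.089, 0.697, 0.706, 0.089]
contact_force: [1.6, -3.4, 2.0]
gripper_width: 0.213
t 33.62 pos [ 0.4643 -0.052   0.0477] psi 1.5848 zax [ 0.249  0.003 -0.968] F [ 1.6 -3.4  2. ] w 0.213 j [-0.32 -0.32  2.29  0.1   0.94 -1.96]
a0 1.9857020844857711
0 1.99 [0. 0. 0.]
1 2.29 [ 7.2 -2.7 11. ]
2 2.59 [17.4 -4.7 19.5]
3 2.89 [29.8 -5.9 24.7]
4 3.19 [43.2 -6.  26.1]
5 3.49 [56.4 -5.2 23.7]
6 3.79 [68.2 -3.5 17.5]
7 4.09 [77.6 -1.   8.3]
8 4.39 [83.8  2.1 -3.3]
9 4.69 [ 86.2   5.4 -16.1]
10 4.99 [ 84.5   8.7 -29. ]
11 5.29 [ 79.   11.6 -40.9]
12 5.59 [ 70.1  14.  -50.7]
13 5.89 [ 58.6  15.6 -57.6]
14 6.19 [ 45.6  16.2 -60.8]
15 6.49 [ 32.1  15.8 -60.2]
16 6.79 [ 19.5  14.5 -55.7]
17 7.09 [  8.8  12.3 -47.8]
18 7.39 [  1.    9.5 -37.3]
19 7.69 [ -3.2   6.3 -24.9]
20 7.99 [ -3.4   3.  -11.9]
21 8.29 [ 0.3 -0.2  0.7]
22 8.59 [ 7.7 -2.8 11.6]
23 8.89 [18.1 -4.8 19.9]
24 9.19 [30.5 -5.9 24.9]
25 9.49 [43.9 -6.  26.1]
26 9.79 [57.1 -5.1 23.4]
```

```bash
python3 -m handwheel '[{"dx":0.0072,"dy":-0.0027,"dz":0.011,"ax":0,"ay":0,"az":0},{"dx":0.0174,"dy":-0.0047,"dz":0.0195,"ax":0,"ay":0,"az":0},{"dx":0.0298,"dy":-0.0059,"dz":0.0247,"ax":0,"ay":0,"az":0},{"dx":0.0432,"dy":-0.006,"dz":0.0261,"ax":0,"ay":0,"az":0},{"dx":0.0564,"dy":-0.0052,"dz":0.0237,"ax":0,"ay":0,"az":0}]' 255
python3 - <<'E'
from h import *
st()
def pt(p): return p-np.array([.4643,-.0095,.0665])
M=tilted(1.585,.25)
s=manip.state();h=np.array(s['tool_pos'])-.019*q2R(s['tool_rot']).as_matrix()[:,2];print('hold',h,'rel axis',h[1]+.0095,h[2]-.085,'r',np.hypot(h[1]+.0095,h[2]-.085),'a',np.arctan2(-(h[1]+.0095),h[2]-.085))
f=grab('wrist','w22.png')
E
```

```text
time: 34.25
tool_pos: [0.4638, 0.0037, 0.0246]
tool_rot: [0.088, 0.696, 0.707, 0.087]
contact_force: [-18.2, -15.9, 26.3]
gripper_width: 0.211
t 34.25 pos [0.4638 0.0037 0.0246] psi 1.5864 zax [ 0.246 -0.001 -0.969] F [-18.2 -15.9  26.3] w 0.211 j [-0.18 -0.28  2.3   0.06  0.88 -1.8 ]
hold [0.45913336 0.00366405 0.04298292] rel axis 0.013164052008213717 -0.04201707850092019 r 0.044030979446606056 a -2.8379769299518545
```

View pics/w22.png

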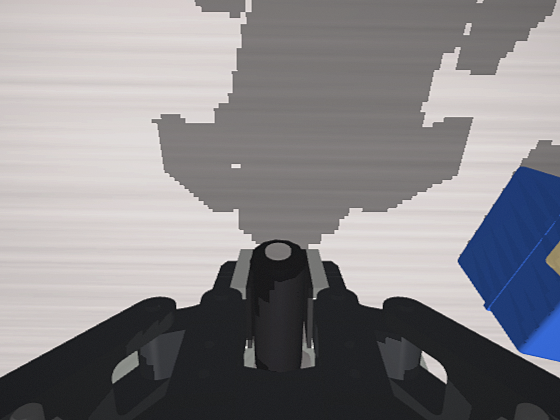

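```bash
python3 -m handwheel '[{"dx":0,"dy":0,"dz":0,"ax":0,"ay":0,"az":0},{"dx":0,"dy":0,"dz":0,"ax":0,"ay":0,"az":0}]' 255; python3 -m handwheel '[{"dx":0,"dy":0,"dz":-0.002,"ax":0,"ay":0,"az":0},{"dx":0,"dy":0,"dz":-0.002,"ax":0,"ay":0,"az":0}]' 255;python3 -m handwheel '[{"dx":0,"dy":0,"dz":-0.002,"ax":0,"ay":0,"az":0},{"dx":0,"dy":0,"dz":-0.002,"ax":0,"ay":0,"az":0}]' 255
```

```text
time: 34.55
tool_pos: [0.4637, 0.0043, 0.0249]
tool_rot: [0.087, 0.696, 0.707, 0.087]
contact_force: [-17.3, -6.3, 24.9]
gripper_width: 0.217
time: 34.8
tool_pos: [0.4635, 0.0044, 0.0254]
tool_rot: [0.088, 0.696, 0.707, 0.088]
contact_force: [-3.1, -5.7, 7.8]
gripper_width: 0.217
time: 35.05
tool_pos: [0.4632, 0.0052, 0.0261]
tool_rot: [0.088, 0.697, 0.706, 0.09]
contact_force: [8.2, -2.7, -6.1]
gripper_width: 0.212
```

```bash
cat >> h.py <<'E'
def crank(a0,steps,r=.045,psi=1.585,t=.25,n=5,cor=(0,0,0)):
    M=tilted(psi,t)
    pt=lambda a: np.array([0,-r*np.sin(a),r*np.cos(a)])
    for k in range(1,n+1):
        a=a0+steps*k;print(k,round(a,3),np.round(M.T@(pt(a)-pt(a0)+np.array(cor))*1000,1))
def where(yc,zc):
    s=manip.state();p=s['tool_pos'];y,z=p[1]-yc,p[2]-zc
    print('r',round(float(np.hypot(y,z)),4),'a',round(float(np.arctan2(-y,z)%(2*np.pi)),3),'F',np.round(s['contact_force'],1),'p',np.round(p,4))
E
python3 - <<'E'
from h import *
where(-.0115,.0676)
crank(3.52,.25,cor=(0,0,-.0006))
E
```

```text
r 0.0447 a 3.525 F [ 8.2 -2.7 -6.1] p [0.4632 0.0052 0.0261]
1 3.77 [ 9.8  1.3 -4.6]
2 4.02 [ 18.    3.3 -12. ]
3 4.27 [ 24.    5.8 -21.2]
4 4.52 [ 27.5   8.4 -31.5]
5 4.77 [ 28.3  11.2 -42.3]
```

```bash
python3 -m handwheel '[{"dx":0.0098,"dy":0.0013,"dz":-0.0046,"ax":0,"ay":0,"az":0},{"dx":0.018,"dy":0.0033,"dz":-0.012,"ax":0,"ay":0,"az":0},{"dx":0.024,"dy":0.0058,"dz":-0.0212,"ax":0,"ay":0,"az":0},{"dx":0.0275,"dy":0.0084,"dz":-0.0315,"ax":0,"ay":0,"az":0},{"dx":0.0283,"dy":0.0112,"dz":-0.0423,"ax":0,"ay":0,"az":0}]' 255
python3 -m handwheel '[{"dx":0,"dy":0,"dz":0,"ax":0,"ay":0,"az":0}]' 255
python3 - <<'E'
from h import *
where(-.0115,.0676)
E
```

```text
time: 35.67
tool_pos: [0.4627, 0.0334, 0.0696]
tool_rot: [0.088, 0.696, 0.707, 0.089]
contact_force: [8.5, -6.1, -8.1]
gripper_width: 0.214
time: 35.8
tool_pos: [0.4628, 0.0333, 0.0706]
tool_rot: [0.088, 0.696, 0.707, 0.089]
contact_force: [0.6, -2.3, 3.0]
gripper_width: 0.216
r 0.0449 a 4.779 F [ 0.6 -2.3  3. ] p [0.4628 0.0333 0.0706]
```

Run:
```python
from h import *
crank(4.77,.3,n=5)
crank(4.77+1.5,.3,n=5)
crank(4.77+3,.3,n=5)
```

```text
1 5.07 [ -2.8   3.2 -12.8]
2 5.37 [ -9.3   6.  -24.2]
3 5.67 [-19.    8.2 -33.2]
4 5.97 [-31.1   9.5 -39.1]
5 6.27 [-44.3   9.9 -41.2]
1 6.57 [-13.3  -0.6   1.7]
2 6.87 [-25.5  -2.2   7.2]
3 7.17 [-35.5  -4.6  15.9]
4 7.47 [-42.3  -7.5  27.1]
5 7.77 [-45.4 -10.8  39.8]
1 8.07 [ 0.9 -3.3 13. ]
2 8.37 [ 5.7 -6.3 25.2]
3 8.67 [14.  -8.9 35.5]
4 8.97 [ 25.1 -10.6  42.9]
5 9.27 [ 37.9 -11.4  46.9]
```

```bash
python3 -m handwheel '[{"dx":-0.0028,"dy":0.0032,"dz":-0.0128,"ax":0,"ay":0,"az":0},{"dx":-0.0093,"dy":0.006,"dz":-0.0242,"ax":0,"ay":0,"az":0},{"dx":-0.019,"dy":0.0082,"dz":-0.0332,"ax":0,"ay":0,"az":0},{"dx":-0.0311,"dy":0.0095,"dz":-0.0391,"ax":0,"ay":0,"az":0},{"dx":-0.0443,"dy":0.0099,"dz":-0.0412,"ax":0,"ay":0,"az":0}]' 255
python3 -m handwheel '[{"dx":0,"dy":0,"dz":0,"ax":0,"ay":0,"az":0}]' 255
python3 - <<'E'
from h import *
where(-.0115,.0676);f=grab('wrist','w23.png')
E
```

```text
time: 36.42
tool_pos: [0.4635, -0.0093, 0.1127]
tool_rot: [0.087, 0.697, 0.706, 0.092]
contact_force: [10.8, 5.7, -8.1]
gripper_width: 0.212
time: 36.55
tool_pos: [0.4635, -0.0107, 0.1126]
tool_rot: [0.088, 0.697, 0.706, 0.091]
contact_force: [7.5, 0.8, -2.8]
gripper_width: 0.212
r 0.045 a 6.265 F [ 7.5  0.8 -2.8] p [ 0.4635 -0.0107  0.1126]
```

View pics/w23.png

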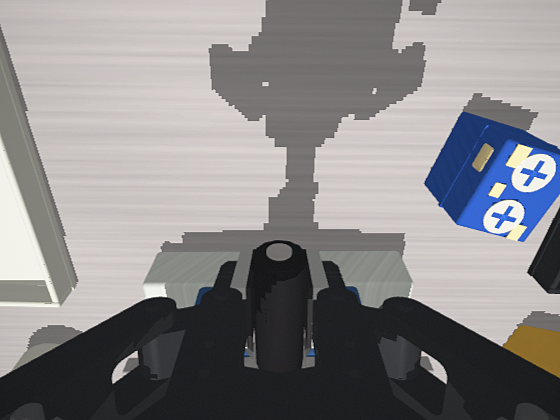

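The handle is still held and the circle fits (r = 45 mm). Next arc.

```bash
python3 -m handwheel '[{"dx":-0.0133,"dy":-0.0006,"dz":0.0017,"ax":0,"ay":0,"az":0},{"dx":-0.0255,"dy":-0.0022,"dz":0.0072,"ax":0,"ay":0,"az":0},{"dx":-0.0355,"dy":-0.0046,"dz":0.0159,"ax":0,"ay":0,"az":0},{"dx":-0.0423,"dy":-0.0075,"dz":0.0271,"ax":0,"ay":0,"az":0},{"dx":-0.0454,"dy":-0.0108,"dz":0.0398,"ax":0,"ay":0,"az":0}]' 255
python3 -m handwheel '[{"dx":0,"dy":0,"dz":0,"ax":0,"ay":0,"az":0}]' 255
python3 - <<'E'
from h import *
where(-.0115,.0676);f=grab('top','t24.png')
E
```

```text
time: 37.22
tool_pos: [0.4643, -0.0565, 0.0723]
tool_rot: [0.089, 0.697, 0.706, 0.091]
contact_force: [6.5, 6.1, 2.7]
gripper_width: 0.212
time: 37.35
tool_pos: [0.4642, -0.0565, 0.0711]
tool_rot: [0.089, 0.697, 0.706, 0.091]
contact_force: [14.0, 1.1, -5.8]
gripper_width: 0.213
r 0.0451 a 1.494 F [14.   1.1 -5.8] p [ 0.4642 -0.0565  0.0711]
```

View pics/t24.png

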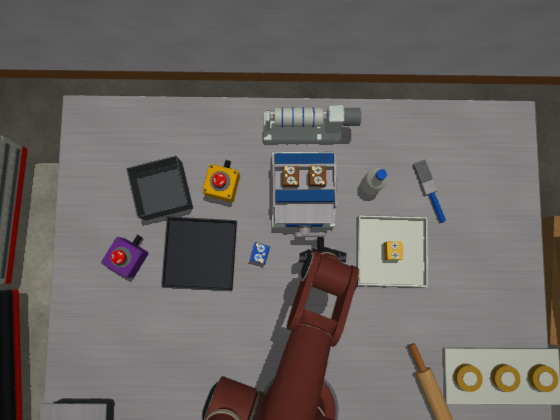

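Run:
```python
from h import *
g=load('top');tops(g,.161,.012,150)
im=cv2.resize(g['image'][140:240,260:350],None,fx=6,fy=6,interpolation=cv2.INTER_CUBIC);cv2.imwrite('pics/t24c.png',im)
```

```text
[335. 114.] 174 [ 0.8475 -0.0925] [0.0454 0.0498] 89.88 z 0.1522
[290. 175.] 338 [0.6667 0.0349] [0.0566 0.0474] 0.51 z 0.1616
[317. 175.] 326 [ 0.6675 -0.0403] [0.0569 0.0475] 0.14 z 0.1618
```

View pics/t24c.png

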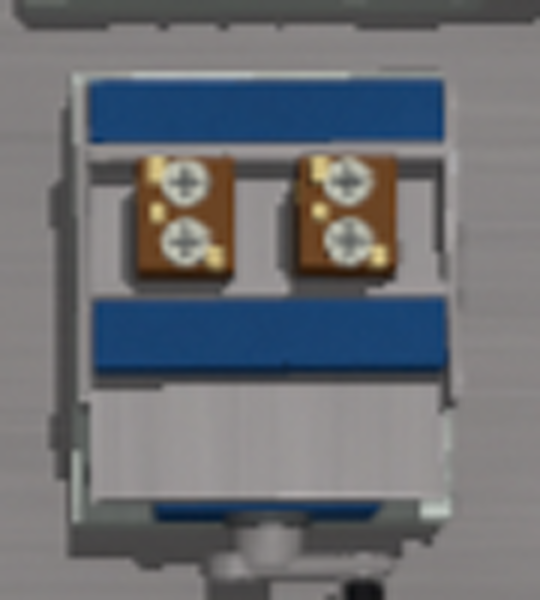

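```bash
python3 -m handwheel '[{"dx":0.0009,"dy":-0.0033,"dz":0.0135,"ax":0,"ay":0,"az":0},{"dx":0.0057,"dy":-0.0063,"dz":0.0255,"ax":0,"ay":0,"az":0},{"dx":0.014,"dy":-0.0089,"dz":0.0357,"ax":0,"ay":0,"az":0},{"dx":0.0251,"dy":-0.0106,"dz":0.043,"ax":0,"ay":0,"az":0},{"dx":0.0251,"dy":-0.0106,"dz":0.043,"ax":0,"ay":0,"az":0}]' 255
python3 - <<'E'
from h import *
where(-.0115,.0676)
crank(8.97,.1,n=5)
E
```

```text
time: 38.02
tool_pos: [0.4638, -0.0308, 0.027]
tool_rot: [0.088, 0.696, 0.706, 0.09]
contact_force: [10.3, 2.6, -0.7]
gripper_width: 0.213
r 0.045 a 2.697 F [10.3  2.6 -0.7] p [ 0.4638 -0.0308  0.027 ]
1 9.07 [ 4.1 -0.4  1.7]
2 9.17 [ 8.4 -0.7  3.1]
3 9.27 [12.8 -0.8  4. ]
4 9.37 [17.3 -0.9  4.4]
5 9.47 [21.8 -0.8  4.5]
```

```bash
python3 -m handwheel '[{"dx":0.0041,"dy":-0.0004,"dz":0.0017,"ax":0,"ay":0,"az":0},{"dx":0.0084,"dy":-0.0007,"dz":0.0031,"ax":0,"ay":0,"az":0},{"dx":0.0128,"dy":-0.0008,"dz":0.004,"ax":0,"ay":0,"az":0},{"dx":0.0128,"dy":-0.0008,"dz":0.004,"ax":0,"ay":0,"az":0}]' 255
python3 - <<'E'
from h import *
where(-.0115,.0676)
crank(9.27,.05,n=8)
E
```

```text
time: 38.52
tool_pos: [0.4637, -0.0192, 0.0232]
tool_rot: [0.089, 0.696, 0.707, 0.089]
contact_force: [5.9, -2.7, 3.1]
gripper_width: 0.216
r 0.045 a 2.971 F [ 5.9 -2.7  3.1] p [ 0.4637 -0.0192  0.0232]
1 9.32 [ 2.2 -0.   0.3]
2 9.37 [ 4.5 -0.1  0.5]
3 9.42 [ 6.7 -0.   0.5]
4 9.47 [9.  0.  0.5]
5 9.52 [11.2  0.1  0.4]
6 9.57 [13.4  0.2  0.1]
7 9.62 [15.7  0.3 -0.3]
8 9.67 [17.9  0.4 -0.7]
```

```bash
python3 -m handwheel '[{"dx":0.0022,"dy":0,"dz":0.0003,"ax":0,"ay":0,"az":0},{"dx":0.0045,"dy":0,"dz":0.0005,"ax":0,"ay":0,"az":0},{"dx":0.0045,"dy":0,"dz":0.0005,"ax":0,"ay":0,"az":0}]' 255
python3 -m handwheel '[{"dx":0.0022,"dy":0,"dz":0,"ax":0,"ay":0,"az":0},{"dx":0.0022,"dy":0,"dz":0,"ax":0,"ay":0,"az":0}]' 255
python3 -m handwheel '[{"dx":0.0022,"dy":0,"dz":0,"ax":0,"ay":0,"az":0},{"dx":0.0022,"dy":0,"dz":0,"ax":0,"ay":0,"az":0}]' 255
python3 - <<'E'
from h import *
where(-.0115,.0676)
E
```

```text
time: 38.9
tool_pos: [0.4636, -0.015, 0.0227]
tool_rot: [0.089, 0.696, 0.707, 0.089]
contact_force: [5.5, -3.5, 3.4]
gripper_width: 0.212
time: 39.15
tool_pos: [0.4636, -0.0129, 0.0227]
tool_rot: [0.089, 0.696, 0.707, 0.089]
contact_force: [5.7, -4.8, 2.4]
gripper_width: 0.217
time: 39.4
tool_pos: [0.4635, -0.0108, 0.0226]
tool_rot: [0.089, 0.696, 0.707, 0.089]
contact_force: [5.4, -4.6, 2.0]
gripper_width: 0.21
r 0.045 a 3.158 F [ 5.4 -4.6  2. ] p [ 0.4635 -0.0108  0.0226]
```

```bash
python3 -m handwheel '[{"dx":0.0022,"dy":0,"dz":-0.0001,"ax":0,"ay":0,"az":0},{"dx":0.0022,"dy":0,"dz":-0.0001,"ax":0,"ay":0,"az":0}]' 255
python3 -m handwheel '[{"dx":0.0022,"dy":0,"dz":-0.0003,"ax":0,"ay":0,"az":0},{"dx":0.0022,"dy":0,"dz":-0.0003,"ax":0,"ay":0,"az":0}]' 255
python3 - <<'E'
from h import *
where(-.0115,.0676)
E
```

```text
time: 39.65
tool_pos: [0.4635, -0.0093, 0.0227]
tool_rot: [0.09, 0.696, 0.707, 0.088]
contact_force: [5.4, -8.2, 0.7]
gripper_width: 0.211
time: 39.9
tool_pos: [0.4635, -0.0079, 0.0229]
tool_rot: [0.091, 0.696, 0.707, 0.088]
contact_force: [7.0, -12.1, -1.6]
gripper_width: 0.212
r 0.0449 a 3.223 F [  7.  -12.1  -1.6] p [ 0.4635 -0.0079  0.0229]
```

```bash
python3 -m handwheel '[{"dx":0.0022,"dy":0,"dz":-0.0003,"ax":0,"ay":0,"az":0},{"dx":0.0022,"dy":0,"dz":-0.0003,"ax":0,"ay":0,"az":0}]' 255
python3 -m handwheel '[{"dx":0.0015,"dy":0,"dz":-0.0003,"ax":0,"ay":0,"az":0},{"dx":0.0015,"dy":0,"dz":-0.0003,"ax":0,"ay":0,"az":0},{"dx":0.0015,"dy":0,"dz":-0.0003,"ax":0,"ay":0,"az":0}]' 255
python3 - <<'E'
from h import *
where(-.0115,.0676);f=grab('top','t25.png');tops(f,.161,.012,150)
im=cv2.resize(f['image'][140:240,260:350],None,fx=6,fy=6,interpolation=cv2.INTER_CUBIC);cv2.imwrite('pics/t25c.png',im)
E
```

```text
time: 40.15
tool_pos: [0.4634, -0.0064, 0.023]
tool_rot: [0.091, 0.696, 0.707, 0.087]
contact_force: [8.9, -15.9, -3.3]
gripper_width: 0.211
time: 40.52
tool_pos: [0.4634, -0.0055, 0.0232]
tool_rot: [0.092, 0.696, 0.707, 0.087]
contact_force: [9.3, -18.1, -5.4]
gripper_width: 0.216
r 0.0448 a 3.275 F [  9.3 -18.1  -5.4] p [ 0.4634 -0.0055  0.0232]
[335. 113.] 180 [ 0.8476 -0.0925] [0.0454 0.0502] 89.88 z 0.1516
[290. 174.] 337 [0.6724 0.0349] [0.0566 0.0474] 0.51 z 0.1619
[317. 173.] 337 [ 0.6732 -0.0403] [0.057  0.0475] 0.14 z 0.162
```

View pics/t25c.png

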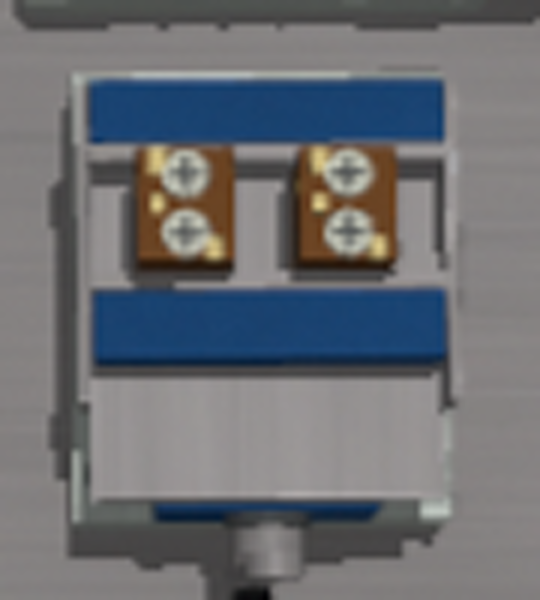

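```bash
python3 -m handwheel '[{"dx":-0.001,"dy":0,"dz":0,"ax":0,"ay":0,"az":0},{"dx":-0.001,"dy":0,"dz":0,"ax":0,"ay":0,"az":0},{"dx":-0.001,"dy":0,"dz":0,"ax":0,"ay":0,"az":0},{"dx":-0.001,"dy":0,"dz":0,"ax":0,"ay":0,"az":0}]' 115
python3 - <<'E'
from h import *
st();f=grab('wrist','w26.png')
E
```

```text
time: 41.08
tool_pos: [0.4614, -0.0022, 0.0228]
tool_rot: [0.087, 0.697, 0.707, 0.088]
contact_force: [-0.2, -0.2, 0.2]
gripper_width: 0.548
t 41.08 pos [ 0.4614 -0.0022  0.0228] psi 1.5855 zax [ 0.246  0.004 -0.969] F [-0.2 -0.2  0.2] w 0.548 j [-0.2  -0.29  2.31  0.07  0.88 -1.82]
```

View pics/w26.png

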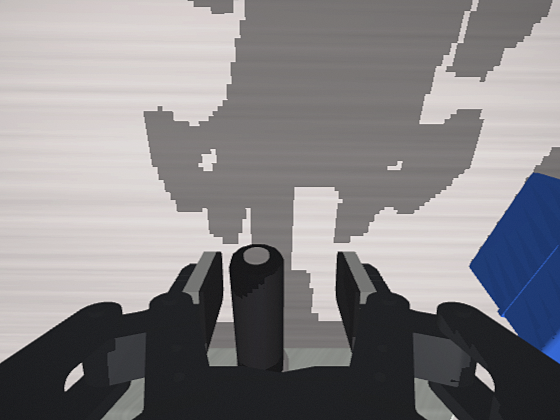

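```bash
python3 -m handwheel '[{"dx":-0.005,"dy":0,"dz":-0.005,"ax":0,"ay":0,"az":0},{"dx":-0.005,"dy":0,"dz":-0.04,"ax":0,"ay":0,"az":0},{"dx":-0.005,"dy":0,"dz":-0.09,"ax":0,"ay":0,"az":0},{"dx":-0.005,"dy":0,"dz":-0.14,"ax":0,"ay":0,"az":0},{"dx":-0.005,"dy":0,"dz":-0.18,"ax":0,"ay":0,"az":0}]' 115
python3 -m handwheel '[{"dx":0,"dy":0,"dz":0,"ax":0,"ay":0,"az":0},{"dx":0,"dy":0,"dz":0,"ax":0,"ay":0,"az":0}]' 115
python3 - <<'E'
from h import *
st();f=grab('top','t27.png');tops(f,.161,.012,150);f=grab('scene','s27.png');plan([.6635,.2395,.25],psi=2.0,n=8)
E
```

```text
time: 41.75
tool_pos: [0.4177, -0.0086, 0.201]
tool_rot: [0.089, 0.696, 0.706, 0.09]
contact_force: [0.7, 0.2, -0.1]
gripper_width: 0.549
time: 42.0
tool_pos: [0.4176, -0.0084, 0.1975]
tool_rot: [0.087, 0.697, 0.707, 0.089]
contact_force: [-0.8, 0.1, -0.0]
gripper_width: 0.549
t 42.0 pos [ 0.4176 -0.0084  0.1975] psi 1.5849 zax [ 0.247  0.004 -0.969] F [-0.8  0.1 -0. ] w 0.549 j [-0.24 -0.68  2.26  0.06  1.32 -1.83]
[335. 113.] 165 [ 0.8476 -0.0925] [0.0496 0.0457] 0.67 z 0.1519
[290. 174.] 336 [0.6724 0.0349] [0.0566 0.0474] 0.51 z 0.1621
[317. 174.] 337 [ 0.6732 -0.0403] [0.057  0.0475] 0.14 z 0.1617
tool shift [0.2442 0.2555 0.009 ] len 0.3535 turn [ 0.243  0.05  -0.413]
[0.0305 0.0319 0.0011] [ 0.03   0.006 -0.052]
[0.061  0.0639 0.0022] [ 0.061  0.013 -0.103]
[0.0916 0.0958 0.0034] [ 0.091  0.019 -0.155]
[0.1221 0.1277 0.0045] [ 0.122  0.025 -0.207]
[0.1526 0.1597 0.0056] [ 0.152  0.032 -0.258]
[0.1831 0.1916 0.0067] [ 0.183  0.038 -0.31 ]
[0.2137 0.2235 0.0079] [ 0.213  0.044 -0.361]
[0.2442 0.2555 0.009 ] [ 0.243  0.05  -0.413]
```

View pics/t27.png

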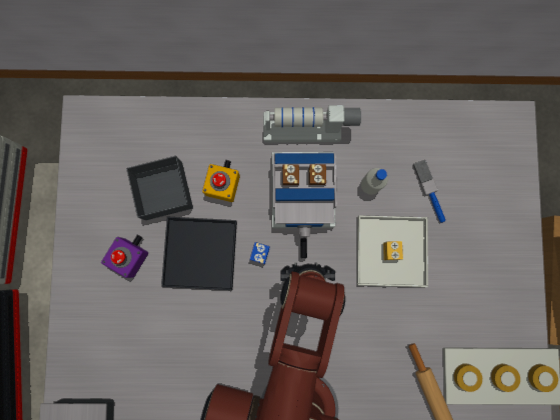

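Run:
```python
from h import *
plan([.6635,.2395,.24],psi=1.585,n=7)
```

```text
tool shift [0.2442 0.253  0.0187] len 0.3521 turn [ 0.247 -0.001 -0.   ]
[0.0349 0.0361 0.0027] [ 0.035 -0.    -0.   ]
[0.0698 0.0723 0.0053] [ 0.071 -0.    -0.   ]
[0.1046 0.1084 0.008 ] [ 0.106 -0.    -0.   ]
[0.1395 0.1446 0.0107] [ 0.141 -0.    -0.   ]
[0.1744 0.1807 0.0133] [ 0.176 -0.001 -0.   ]
[0.2093 0.2169 0.016 ] [ 0.212 -0.001 -0.   ]
[0.2442 0.253  0.0187] [ 0.247 -0.001 -0.   ]
```

```bash
python3 -m handwheel '[{"dx":0.035,"dy":0.036,"dz":-0.01,"ax":0.035,"ay":0,"az":0},{"dx":0.07,"dy":0.0723,"dz":-0.015,"ax":0.071,"ay":0,"az":0},{"dx":0.1046,"dy":0.1084,"dz":-0.01,"ax":0.106,"ay":0,"az":0},{"dx":0.1395,"dy":0.1446,"dz":0.0,"ax":0.141,"ay":0,"az":0},{"dx":0.1744,"dy":0.1807,"dz":0.01,"ax":0.176,"ay":0,"az":0}]' 90
python3 - <<'E'
from h import *
plan([.6635,.2395,.24],psi=1.585,n=2)
E
```

```text
time: 42.72
tool_pos: [0.5935, 0.17, 0.2305]
tool_rot: [0.025, 0.701, 0.712, 0.024]
contact_force: [0.4, -1.0, 0.4]
gripper_width: 0.65
tool shift [ 0.0684  0.0715 -0.0046] len 0.0991 turn [0.069 0.001 0.001]
[ 0.0342  0.0358 -0.0023] [0.035 0.    0.   ]
[ 0.0684  0.0715 -0.0046] [0.069 0.001 0.001]
```

```bash
python3 -m handwheel '[{"dx":0.0342,"dy":0.0358,"dz":-0.0023,"ax":0.035,"ay":0,"az":0},{"dx":0.0684,"dy":0.0715,"dz":-0.0046,"ax":0.07,"ay":0,"az":0},{"dx":0.0684,"dy":0.0715,"dz":-0.0046,"ax":0.07,"ay":0,"az":0},{"dx":0.0684,"dy":0.0715,"dz":-0.0046,"ax":0.07,"ay":0,"az":0},{"dx":0.0684,"dy":0.0715,"dz":-0.0046,"ax":0.07,"ay":0,"az":0}]' 90
python3 - <<'E'
from h import *
f=grab('wrist','w28.png');st()
im=f['image'].astype(int)
m=((im[...,2]>110)&(im[...,1]<70)&(im[...,0]<70)).astype(np.uint8)
n,l,s,ce=cv2.connectedComponentsWithStats(m);i=1+np.argmax(s[1:,4])
cs,_=cv2.findContours((l==i).astype(np.uint8),cv2.RETR_EXTERNAL,cv2.CHAIN_APPROX_NONE)
c,r=cv2.minEnclosingCircle(max(cs,key=len));print(s[i],c,r)
for h in(.105,.1,.095):print(h,np.round(px_plane(f,c[0],c[1],h),4))
C=cloud(f);print('top z',np.median(C[...,2][l==i]))
E
```

```text
time: 43.35
tool_pos: [0.662, 0.2372, 0.2428]
tool_rot: [0.001, 0.702, 0.712, 0.001]
contact_force: [-0.6, 0.4, -0.4]
gripper_width: 0.644
t 43.4 pos [0.6622 0.2372 0.2433] psi 1.5843 zax [ 0.004 -0.    -1.   ] F [ 0.1 -0.7  0.6] w 0.646 j [ 0.24  0.22  1.4  -0.    1.51 -1.35]
[257 173  49  48 827] (280.7192687988281, 195.99169921875) 24.46444320678711
0.105 [0.663  0.2387 0.105 ]
0.1 [0.6642 0.2387 0.1   ]
0.095 [0.6654 0.2387 0.095 ]
top z 0.10285934988038004
```

View pics/w28.png

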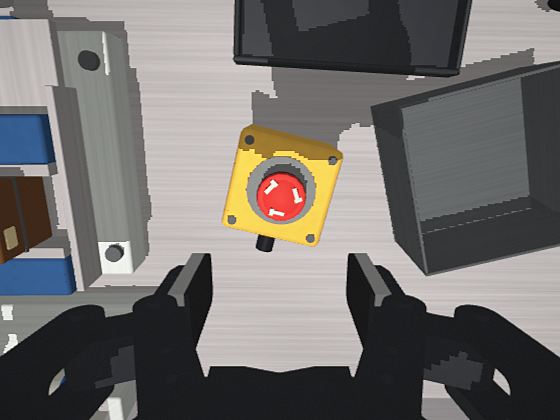

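```bash
python3 -m handwheel '[{"dx":0.0016,"dy":0.0014,"dz":0.05,"ax":0,"ay":0,"az":0},{"dx":0.0016,"dy":0.0014,"dz":0.1,"ax":0,"ay":0,"az":0},{"dx":0.0016,"dy":0.0014,"dz":0.13,"ax":0,"ay":0,"az":0},{"dx":0.0016,"dy":0.0014,"dz":0.145,"ax":0,"ay":0,"az":0},{"dx":0.0016,"dy":0.0014,"dz":0.145,"ax":0,"ay":0,"az":0}]' 95
python3 -m handwheel '[{"dx":0,"dy":0,"dz":0.007,"ax":0,"ay":0,"az":0},{"dx":0,"dy":0,"dz":0.014,"ax":0,"ay":0,"az":0},{"dx":0,"dy":0,"dz":0.014,"ax":0,"ay":0,"az":0}]' 95
python3 - <<'E'
from h import *
f=grab('wrist','w29.png');st()
E
```

```text
time: 44.02
tool_pos: [0.6643, 0.2391, 0.0977]
tool_rot: [0.001, 0.702, 0.712, 0.001]
contact_force: [-0.7, -0.1, -0.5]
gripper_width: 0.624
time: 44.4
tool_pos: [0.6647, 0.2396, 0.0837]
tool_rot: [0.001, 0.702, 0.712, 0.001]
contact_force: [0.4, -0.2, -0.0]
gripper_width: 0.627
t 44.45 pos [0.6649 0.2397 0.0839] psi 1.5851 zax [ 0.004  0.    -1.   ] F [0.  0.2 0.5] w 0.629 j [ 0.24  0.36  1.52 -0.    1.26 -1.34]
```

View pics/w29.png

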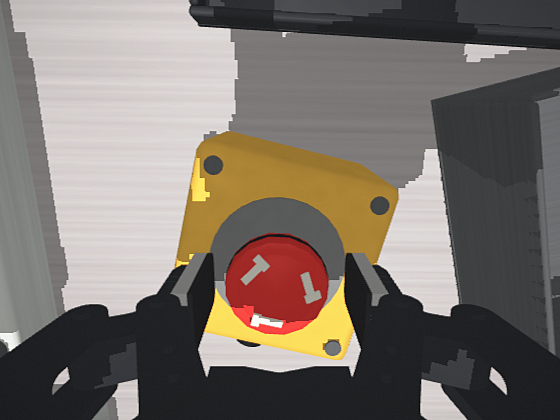

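```bash
python3 -m handwheel '[{"dx":0,"dy":0,"dz":0,"ax":0,"ay":0,"az":0},{"dx":0,"dy":0,"dz":0,"ax":0,"ay":0,"az":0},{"dx":0,"dy":0,"dz":0,"ax":0,"ay":0,"az":0},{"dx":0,"dy":0,"dz":0,"ax":0,"ay":0,"az":0}]' 255
python3 - <<'E'
from h import *
f=grab('wrist','w30.png');st()
E
```

```text
time: 44.95
tool_pos: [0.6651, 0.239, 0.0843]
tool_rot: [0.002, 0.702, 0.712, 0.001]
contact_force: [-1.6, -5.5, 2.1]
gripper_width: 0.445
t 45.0 pos [0.6651 0.239  0.0843] psi 1.5848 zax [ 0.004 -0.001 -1.   ] F [-1.  -5.3  2.7] w 0.439 j [ 0.24  0.36  1.52 -0.    1.26 -1.34]
```

View pics/w30.png

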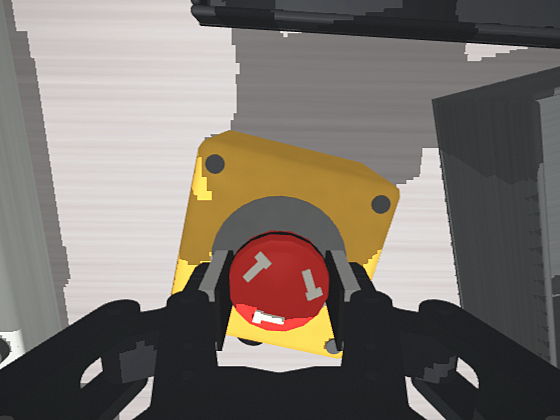

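```bash
python3 -m handwheel '[{"dx":0,"dy":0,"dz":0,"ax":0,"ay":0,"az":0.14},{"dx":0,"dy":0,"dz":0,"ax":0,"ay":0,"az":0.28},{"dx":0,"dy":0,"dz":0,"ax":0,"ay":0,"az":0.42},{"dx":0,"dy":0,"dz":0,"ax":0,"ay":0,"az":0.56},{"dx":0,"dy":0,"dz":0,"ax":0,"ay":0,"az":0.7}]' 255
python3 -m handwheel '[{"dx":0,"dy":0,"dz":-0.002,"ax":0,"ay":0,"az":0.03},{"dx":0,"dy":0,"dz":-0.004,"ax":0,"ay":0,"az":0.03},{"dx":0,"dy":0,"dz":-0.006,"ax":0,"ay":0,"az":0.03},{"dx":0,"dy":0,"dz":-0.006,"ax":0,"ay":0,"az":0.03}]' 255
python3 - <<'E'
from h import *
f=grab('wrist','w31.png');st()
E
```

```text
time: 45.62
tool_pos: [0.6652, 0.239, 0.0844]
tool_rot: [0.002, 0.905, 0.426, 0.002]
contact_force: [-0.9, -5.5, 3.7]
gripper_width: 0.441
time: 46.12
tool_pos: [0.6652, 0.239, 0.0903]
tool_rot: [0.001, 0.91, 0.415, 0.002]
contact_force: [-1.3, -5.8, 2.1]
gripper_width: 0.437
t 46.17 pos [0.6652 0.239  0.0902] psi 0.856 zax [ 0.005 -0.001 -1.   ] F [ 0.3 -5.1  2.5] w 0.444 j [ 0.24  0.35  1.52 -0.    1.27 -0.61]
```

View pics/w31.png

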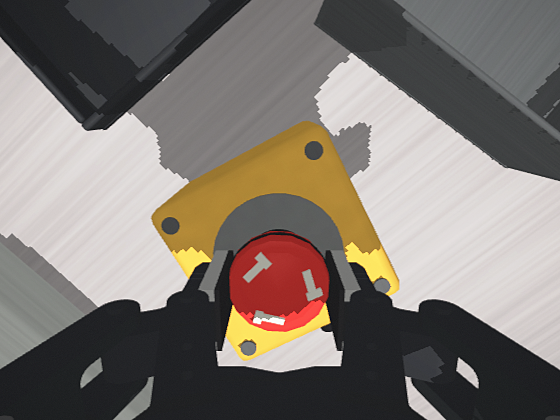

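The head turned with the gripper and rose 6 mm. Now I'll release it and retreat.

```bash
python3 -m handwheel '[{"dx":0,"dy":0,"dz":0,"ax":0,"ay":0,"az":0},{"dx":0,"dy":0,"dz":0,"ax":0,"ay":0,"az":0},{"dx":0,"dy":0,"dz":0,"ax":0,"ay":0,"az":0},{"dx":0,"dy":0,"dz":-0.02,"ax":0,"ay":0,"az":0},{"dx":0,"dy":0,"dz":-0.06,"ax":0,"ay":0,"az":0}]' 80
python3 -m handwheel '[{"dx":0,"dy":0,"dz":-0.05,"ax":0,"ay":0,"az":0},{"dx":0,"dy":0,"dz":-0.1,"ax":0,"ay":0,"az":0},{"dx":0,"dy":0,"dz":-0.12,"ax":0,"ay":0,"az":0},{"dx":0,"dy":0,"dz":-0.12,"ax":0,"ay":0,"az":0},{"dx":0,"dy":0,"dz":-0.12,"ax":0,"ay":0,"az":0}]' 80
python3 - <<'E'
from h import *
f=grab('wrist','w32.png');st()
im=f['image'].astype(int)
m=((im[...,2]>110)&(im[...,1]<70)&(im[...,0]<70)).astype(np.uint8)
n,l,s,ce=cv2.connectedComponentsWithStats(m);i=1+np.argmax(s[1:,4])
C=cloud(f);print(ce[i],s[i],'top z',np.median(C[...,2][l==i]))
E
```

```text
time: 46.8
tool_pos: [0.6634, 0.2395, 0.1492]
tool_rot: [0.0, 0.91, 0.415, -0.0]
contact_force: [0.5, 0.4, 0.5]
gripper_width: 0.688
time: 47.42
tool_pos: [0.6631, 0.2394, 0.267]
tool_rot: [0.0, 0.91, 0.415, -0.0]
contact_force: [0.3, 0.0, -0.3]
gripper_width: 0.689
t 47.48 pos [0.663  0.2393 0.2664] psi 0.855 zax [-0.001 -0.001 -1.   ] F [ 0.3  0.9 -1.2] w 0.687 j [ 0.24  0.22  1.37 -0.    1.55 -0.61]
[279.54879328 190.96222455] [257 168  47  46 953] top z 0.10944311473603452
```

View pics/w32.png

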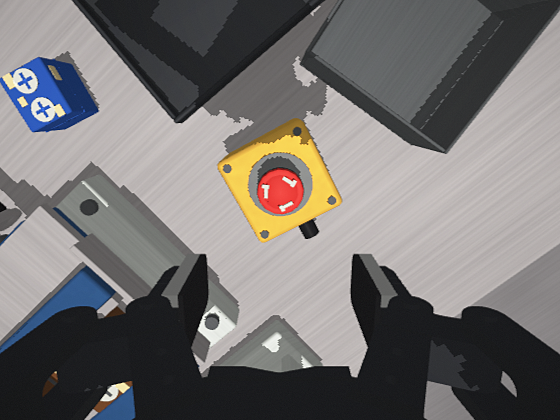

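The button is out (top 6.6 mm higher). Final check of the whole scene.

Run:
```python
from h import *
f=grab('top','t33.png');tops(f,.161,.012,150);tops(f,.061,.012,200);g=grab('scene','s33.png');st()
a=load('top')['image'][140:300,260:440];cv2.imwrite('pics/t33c.png',cv2.resize(a,None,fx=3.7,fy=3.7,interpolation=cv2.INTER_CUBIC))
```

```text
[336. 113.] 199 [ 0.8476 -0.0925] [0.0496 0.0455] 0.67 z 0.1518
[290. 174.] 336 [0.6724 0.0349] [0.0566 0.0474] 0.51 z 0.1617
[317. 174.] 338 [ 0.6732 -0.0403] [0.057  0.0475] 0.14 z 0.1619
[394. 250.] 306 [ 0.4666 -0.2731] [0.0558 0.0525] 0.49 z 0.0618
[259. 252.] 288 [0.4565 0.1224] [0.0499 0.0569] 74.56 z 0.0568
[469. 378.] 371 [ 0.1031 -0.4829] [0.0719 0.0753] 88.1 z 0.0519
[506. 379.] 364 [ 0.102  -0.5906] [0.0748 0.0723] 87.23 z 0.0518
[545. 378.] 366 [ 0.1028 -0.7002] [0.0721 0.0756] 0.27 z 0.0517
t 47.58 pos [0.6632 0.2394 0.2668] psi 0.855 zax [-0.001 -0.001 -1.   ] F [ 0.5 -0.5  0.3] w 0.683 j [ 0.24  0.22  1.37 -0.    1.55 -0.61]
```

View pics/t33c.png

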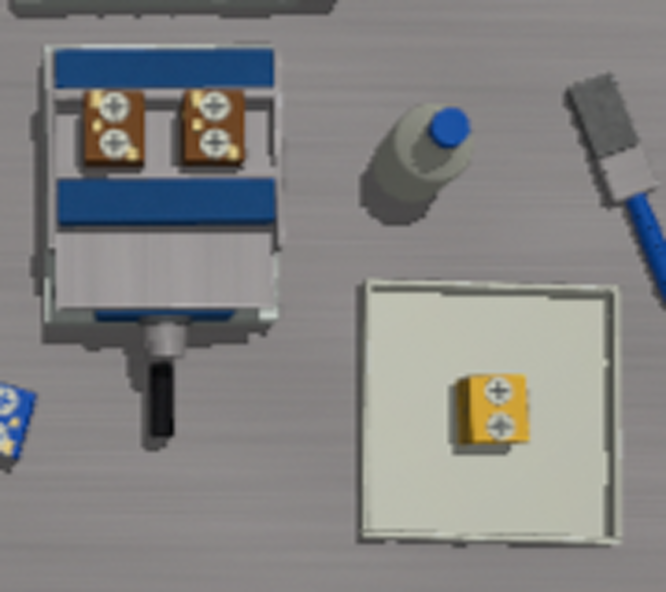

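View pics/s33.png

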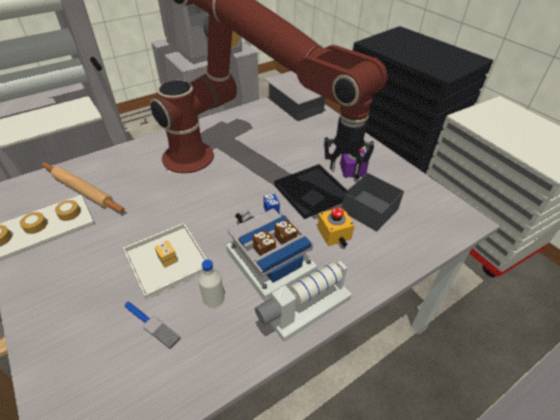

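The two dark dies stand clamped between the jaws. The brass die is upright in the crate, the handle hangs straight down, the button is out, and nothing else has moved. I'll hand it in.

Run:
```python
from h import *
print(manip.job_done())
```

```text
the job is handed in; nothing more can be done
None
```

The changeover is done and handed in at about 47.6 s; `job_done()` gave no verdict.

What I did, in order:
1. **Stop button in:** I pushed it to the bottom of its travel (19 N), and it later read about 6 mm lower than when out, so it had latched.
2. **Finished die:** I moved the brass die from the vise to the middle of the white crate, where it stands upright.
3. **Waiting dies:** There were two in the tray, and I stood both on the vise bed. One was later found knocked aside and turned about 8°, so I regripped it and straightened it.
4. **Vise:** I cranked clockwise about 7.5 rad. That is about 0.12 rad past first contact, with the handle force up from 4.6 N to 18 N, and then I let go of the handle.
5. **Stop button out:** I twisted it 0.73 rad clockwise, lifted it 6 mm and released it.

**Last checks:**
- **Dark dies:** both are upright, with their tops at 0.162 m (0.161 expected) and within about 0.5° of the robot's x axis. The vise itself is turned about 0.6–1° from that axis.
- **Brass die:** upright in the crate, top at 0.062 m.
- **Button:** its top reads 6.6 mm above its latched reading.
- **Everything else:** the bottle, brush and steel container look unmoved, and the robot is clear of everything.

**Not confirmed:** I could not measure the jaw's force on each die directly; I judged the grip from the crank force and from both dies sitting against the jaws.

**Disagreement:** the button bottomed out about 3 mm lower than its nominal height, more than the stated 2 mm camera calibration. The button still worked normally.

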